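Find the keyed hub among the covered tubs and fit it on the checking stand

TASK

One of the three identical lidded tubs holds the round keyed hub: lift the lids one at a time to find it, and put the lid back on each tub that holds something else, leaving its part inside, before you open the next. Fit the hub upright on the stand's shaft, turned so that its key drops into the keyway and its flange lies fully home on the plate. The emptied tub's lid may be set down the right way up on the bench or put back; leave everything else on the bench where it is.

Things in the scene. Friction and masses are not known exactly. Their poses are not given: they have to be found in the camera images.
- tub_a: one of three identical shallow square grey plastic tubs, fixed to a thin board. Origin: centre of its underside, 3 mm above the bench; x, y along its sides. Base slab 118 x 118 mm, its top (the tub's floor) 8 mm above the origin; on it a wall 3 mm thick, 100 x 100 mm outside, up to 22 mm. The lid goes over the wall and rests on the slab's ledge. Which part it holds varies.
- tub_b: one of three identical shallow square grey plastic tubs, fixed to a thin board. Origin: centre of its underside, 3 mm above the bench; x, y along its sides. Base slab 118 x 118 mm, its top (the tub's floor) 8 mm above the origin; on it a wall 3 mm thick, 100 x 100 mm outside, up to 22 mm. The lid goes over the wall and rests on the slab's ledge. Which part it holds varies.
- tub_c: one of three identical shallow square grey plastic tubs, fixed to a thin board. Origin: centre of its underside, 3 mm above the bench; x, y along its sides. Base slab 118 x 118 mm, its top (the tub's floor) 8 mm above the origin; on it a wall 3 mm thick, 100 x 100 mm outside, up to 22 mm. The lid goes over the wall and rests on the slab's ledge. Which part it holds varies.
- lid_a: loose, opaque, deep square lid of tub_a, white plastic, about 180 g: 114 x 114 mm outside, walls 4 mm (3 mm play on each side over the tub's wall), flat top 62 mm above the origin. Origin: centre of its lower rim; shut, it is 8 mm above the tub's origin. It lifts straight off; raise it 70 mm or more before moving sideways, to clear the part inside
- lid_a_grip (a point): grip point in the solid handle bar on top of lid_a, on the lid's axis, 84 mm above the lid's origin; axes as the lid's. The bar is 60 mm long along x, 14 mm wide along y, 34 mm high (62 to 96 mm above the lid's origin)
- lid_b: loose, opaque, deep square lid of tub_b, white plastic, about 180 g: 114 x 114 mm outside, walls 4 mm (3 mm play on each side over the tub's wall), flat top 62 mm above the origin. Origin: centre of its lower rim; shut, it is 8 mm above the tub's origin. It lifts straight off; raise it 70 mm or more before moving sideways, to clear the part inside
- lid_b_grip (a point): grip point in the solid handle bar on top of lid_b, on the lid's axis, 84 mm above the lid's origin; axes as the lid's. The bar is 60 mm long along x, 14 mm wide along y, 34 mm high (62 to 96 mm above the lid's origin)
- lid_c: loose, opaque, deep square lid of tub_c, white plastic, about 180 g: 114 x 114 mm outside, walls 4 mm (3 mm play on each side over the tub's wall), flat top 62 mm above the origin. Origin: centre of its lower rim; shut, it is 8 mm above the tub's origin. It lifts straight off; raise it 70 mm or more before moving sideways, to clear the part inside
- lid_c_grip (a point): grip point in the solid handle bar on top of lid_c, on the lid's axis, 84 mm above the lid's origin; axes as the lid's. The bar is 60 mm long along x, 14 mm wide along y, 34 mm high (62 to 96 mm above the lid's origin)
- hub: the part wanted, upright near the middle of one of the tubs: aluminium, about 250 g, 45 mm high, the tallest of the three parts. Origin: centre of its underside. Round flange 70 mm in diameter, 8 mm thick; above it a round boss 50 mm in diameter, best gripped 33 mm above the origin. Through bore 33 mm in diameter. A lug 12 mm wide on the flange's rim, to 43 mm from the axis, marks its +x side
- hub_key (a point): middle of the inner face of the hub's key, 9.5 mm from the hub's axis on its +x side, 32.5 mm above the hub's origin; axes as the hub's. The key is 7 mm wide, stands inward from the bore's wall and runs only from 20 to 45 mm above the hub's origin, so the bore below it is plain
- block: a plain aluminium block 70 (x) x 40 (y) x 30 mm high with two dark round spots on top, lying in one of the tubs; not wanted. Origin: centre of its underside
- bracket: an aluminium L-shaped bracket lying in one of the tubs, foot 70 (x) x 40 (y) x 8 mm, an upright plate 8 mm thick at its -x end, 38 mm high overall; not wanted. Origin: centre of its underside
- stand: checking stand fixed to the bench: round dark steel plate 110 mm in diameter, 15 mm thick, with an upright steel shaft 29 mm in diameter in its middle, its top 55 mm above the bench (40 mm above the plate), chamfered 3 mm. Origin: centre of its underside, on the bench. The shaft's keyway is on the stand's +x side; a short white line on the plate's rim marks that side too
- keyway (a point): mouth of the shaft's keyway: on its floor at the shaft's top, 7 mm from the shaft's axis, 55 mm above the bench; axes as the stand's. The keyway is 10 mm wide and runs down the whole shaft. The hub slides 20 mm down, then its key meets the shaft's top unless within about 0.1 rad of the keyway; once aligned it slides the last 20 mm
- seat (a point): centre of the top face of the stand's plate, 15 mm above the bench, on the shaft's axis: the hub's origin belongs here. Axes as the stand's
- case: closed blue instrument case, 90 x 130 x 41 mm, loose; a bystander, to be left where it is. Origin: centre of its underside
- screwdriver: screwdriver lying on the bench, 190 mm long, loose; a bystander, to be left where it is. Origin: middle of its length, at its underside; x points from the handle to the tip
- tape: roll of yellow tape lying flat, 100 mm in diameter, 24 mm high, loose; a bystander, to be left where it is. Origin: centre of its underside
- jar: closed amber jar, 64 mm in diameter, 75 mm high, loose; a bystander, to be left where it is. Origin: centre of its underside
Mind the look-alikes: they are no part of the job. Leave any green or pink look-alike of the tub_b alone. Leave any pink look-alike of the lid_b alone.

How it is judged:
By the outcome, as a careful person would: the job done as asked, in the order asked, and still so for the second after the job is handed in, with the robot touching nothing.
It also fails if it takes over 72 s, if anything falls off the work surface, if the arm or the gripper's body presses on something with over 40 N, if the wrist force passes 120 N, or if a joint passes its speed limit or range.

ROBOT

A 6-joint arm with a two-finger parallel gripper is mounted at the origin on the work surface. World frame = base frame: x ahead of the robot, y to its left, z up, the work surface at z = 0. Lengths are in m, angles in rad, forces in N, time in s.
With the tool pointing down it reaches from about 0.35 to 1 m from the base axis. Payload 7.1 kg.
Tool frame: the origin (TCP) lies at the centre of the arm's flange, where the gripper is bolted on; the fingertips stand 173 mm ahead of it and the grasp point (between the pads) lies 155 mm ahead of it (robot.pinch_z is the distance from the TCP to the grasp point, in m); z points along the fingers, y is the direction in which the jaws open and shut (so a half turn about z gives the same grasp; the last joint's range is limited). The gripper opens to 85 mm and grips with 20 to 120 N. Pads are 22 mm wide; open, the fingers measure 114 mm over their backs; the gripper's body (76 mm by 85 mm) begins 54 mm behind the grasp point. The pads swing forward as they close: fully open they stand 13 mm farther back than shut.
Start: joints at [1.13, 0.423, 1.63, -0, 1.089, -0.019], TCP at [0.256, 0.57, 0.405] pointing down, gripper open.
Joint ranges: [-3, 3], [-0.9, 2.11], [0.09, 2.58], [-1.31, 4.45], [0.11, 2.69], [-2.54, 2.54]. Speed limits (rad/s): [2.39, 2.39, 3.01, 3.14, 3.14, 3.14].

INTERFACE

Orientations are given as a 3x3 rotation matrix whose columns are the frame's x, y, z axes.
In Python, from bench import robot, get_image, get_calibration, look_for, masks_of, pinpoint gives the robot as it stands.
- The arm moves only by the tool jog_arm, never from a script. Its argument "moves" is a list that holds one entry, the list of rows, each a list of 4 numbers: the shift along the tool's x, y, z in units of 40 mm (1.0 is 40 mm), then the turn about the tool's z in units of 5 degrees (1.0 is 5 degrees). In form: [[[dx, dy, dz, twist], ...]]. A call has 1 to 20 rows; each row is the pose to reach, as a shift and turn from the pose measured when the call began, along the tool's axes at that moment; what a row does not reach only later rows make up. A row lasts 1/12 s, in which the tool goes at most 41.7 mm and 7.16 degrees, less where a joint would pass 70% of its speed; a pose out of reach is approached as far as the arm can. A call with a gripper value outside its range is refused whole. "gripper" is the finger opening in mm, from 0 to 85.4, set as the call begins (left out, the last holds). The fingers move at their own pace and stop on an object; the grip force is fixed at half the most. Time passes only in rows, so rows that repeat a pose let the fingers close. It gives the time, the measured TCP pose, the force and the opening at its end, in the units of the state.
- robot.observe(): the state, without advancing time (a new reading comes with each control period).
- get_image(name): name is "side" or "top"; returns the picture (480x640x3 uint8, blue, green, red); there is no depth.
- get_calibration(name): a dict with "mtx" (3x3 intrinsics, pixels), "R" (3x3) and "t" (3): a world point X has camera coordinates R X + t. Camera axes: x right, y down, z forward; pixel columns grow to the right and rows downward; lengths in m; the calibration is good to about 2 mm. A picture is of the moment at which its call begins. get_calibration takes no time and is no camera call.
- robot.sign_off(): hands the job in, once; it reports no verdict.
Trained networks look in the newest picture that a camera, given by its name, has taken for a name from the list of things; names that differ only in an ending like _2 or _b are one class to them, and where a whole thing is asked for, a point or a joint stands for the part that bears it (a point fixed in the world has none). Each returns a list of dicts, best first, with "confidence" (0 to 1); they miss things now and then, are a little off and sometimes report something else, mostly with a low value. They report only what shows in the picture. A call takes as long as a camera call. They do not tell look-alikes from the thing itself.
- look_for(camera, target): "bbox" ([left, top, right, bottom] in pixels, round what is visible of it).
- masks_of(camera, target): "mask" (480x640 bool, what is visible of it) and "bbox" ([left, top, right, bottom] in pixels, round what is visible of it).
- pinpoint(camera, target): "pixel" ([column, row] in pixels: a listed point, or the origin of a listed thing).
The state is a dict: "t": time; "joint_positions": joint angles; "joint_vel": joint speeds; "joint_torque": joint torques, N m; "position": TCP position; "ee_rot": TCP orientation; "force": force on the tool from outside, world axes, zero at the start; "moment": the same for the moment, N m; "gripper_width": finger opening in m.
Only numpy, scipy, OpenCV 4.12 (cv2) and the standard library are available. Lean on these libraries where they do the work, as an engineer would, in place of code of your own. Each camera call takes 0.05 s, during which the arm holds its last target.

## Working session

There is one attempt and no reset: what is moved stays moved. The work goes in short steps, Python scripts to look and compute and a tool call to move; the robot and the scene stay as the last step left them, time stands still between calls to the robot, and variables do not carry over. Pictures are saved under pics/ and viewed, and the job is handed in when it is done.

Besides the shell and the picture viewer there is one more tool, called after ">>>" as a command line: name --argument value ..., lists and objects as JSON in quotes. jog_arm: Moves the arm, as the interface text tells. Its arguments: {"type":"object","properties":{"moves":{"type":"array"},"gripper":{"type":"number"}},"required":["moves"]}

```bash
ls; mkdir -p pics
python3 - <<'E'
from bench import robot,get_image,get_calibration,look_for
import cv2
for c in("top","side"):
    im=get_image(c); cv2.imwrite(f"pics/{c}0.png",im)
    k=get_calibration(c); print(c,k["mtx"].tolist(),k["R"].round(4).tolist(),k["t"].round(4).tolist())
s=robot.observe(); print(s["t"],s["position"],s["ee_rot"],s["gripper_width"])
E
```

```text
pics
top [[522.9190832528662, 0.0, 323.42633572533754], [0.0, 522.9190832528662, 233.6079946215563], [0.0, 0.0, 1.0]] [[0.0107, -0.9994, -0.0323], [-0.9962, -0.0079, -0.0868], [0.0865, 0.0331, -0.9957]] [0.0113, 0.5902, 1.2164]
side [[503.55628314918096, 0.0, 328.20753692702675], [0.0, 503.55628314918096, 241.8368415832009], [0.0, 0.0, 1.0]] [[-0.9595, -0.2816, -0.01], [-0.1714, 0.6111, -0.7728], [0.2237, -0.7398, -0.6346]] [0.5584, 0.1506, 1.0304]
0.1 [0.25575115 0.56999205 0.40400733] [[-9.12348496e-01  4.09414062e-01 -5.89983852e-04]
 [ 4.09414487e-01  9.12347579e-01 -1.29334156e-03]
 [ 8.75811770e-06 -1.42152616e-03 -9.99998990e-01]] 0.08515101404510675
```

View pics/top0.png

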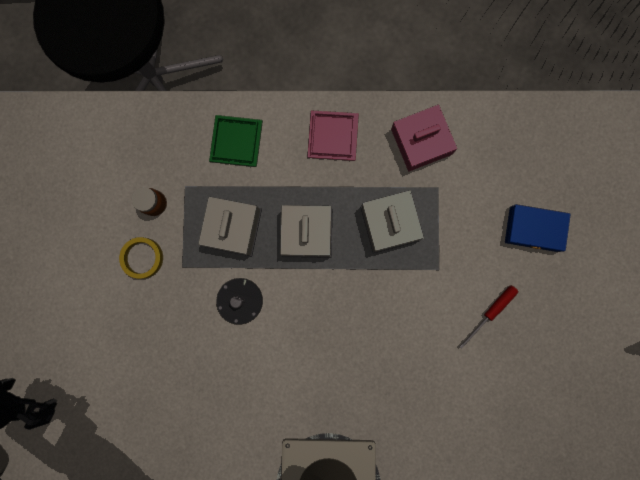

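View pics/side0.png

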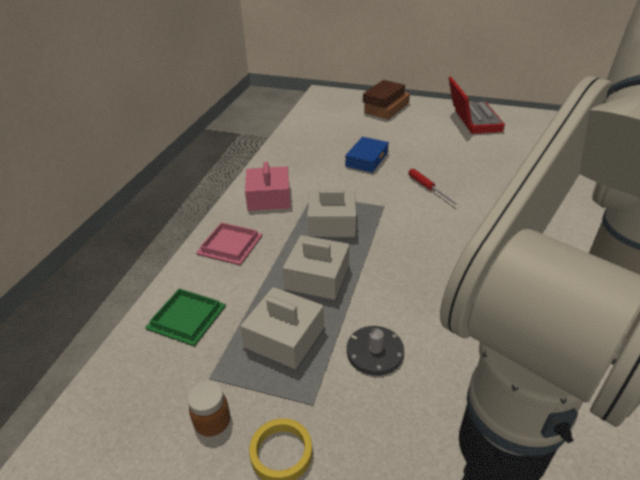

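The top view shows three white lids on the board at about (229,226), (305,231) and (392,221). The look-alikes are a green tub at (236,141), a pink tub at (333,135) and a pink lid at (424,137). The stand is at (240,301). Next I measure points from both views.

```bash
cat > h.py <<'E'
import numpy as np, cv2
from bench import robot,get_image,get_calibration,look_for,masks_of,pinpoint
C={c:get_calibration(c) for c in("top","side")}
def P(c):
    k=C[c]; return k["mtx"]@np.hstack([k["R"],np.array(k["t"]).reshape(3,1)])
def proj(c,X):
    q=P(c)@np.append(X,1); return q[:2]/q[2]
def tri(a,b):
    X=cv2.triangulatePoints(P("top"),P("side"),np.array(a,float).reshape(2,1),np.array(b,float).reshape(2,1)).ravel()
    return X[:3]/X[3]
def onplane(c,px,z):
    k=C[c]; R=np.array(k["R"]);o=-R.T@np.array(k["t"]).ravel()
    d=R.T@np.linalg.inv(k["mtx"])@np.array([px[0],px[1],1.])
    return o+d*(z-o[2])/d[2]
E
python3 - <<'E'
from h import *
for c in("top","side"): get_image(c)
for n in("lid_a_grip","seat","keyway","stand"):
    A=[d for d in pinpoint("top",n) if d["confidence"]>.2];B=[d for d in pinpoint("side",n) if d["confidence"]>.2]
    print(n)
    for d in A: print("  top",np.round(d["pixel"],1),round(d["confidence"],2))
    for d in B: print("  side",np.round(d["pixel"],1),round(d["confidence"],2))
    for a in A:
        for b in B:
            X=tri(a["pixel"],b["pixel"]); e=np.linalg.norm(proj("top",X)-a["pixel"])+np.linalg.norm(proj("side",X)-b["pixel"])
            if e<8: print("   X",X.round(4),"err",round(e,1))
t=cv2.imread("pics/top0.png");s=cv2.imread("pics/side0.png")
a=cv2.resize(t[270:335,205:275],None,fx=5.6,fy=5.6,interpolation=cv2.INTER_CUBIC)
b=cv2.resize(s[320:380,340:410],(392,364),interpolation=cv2.INTER_CUBIC)
a=cv2.resize(a,(392,364));cv2.imwrite("pics/stand1.png",np.hstack([a,b]))
cv2.imwrite("pics/lids1.png",cv2.resize(t[180:275,180:445],(795,285),interpolation=cv2.INTER_CUBIC))
E
```

```text
lid_a_grip
  top [392.7 220.1] 0.98
  top [140.7 258. ] 0.24
seat
  top [238.  300.4] 0.96
  side [374.3 345.8] 0.69
   X [0.4284 0.2183 0.0179] err 1.4
keyway
  top [234.9 299.8] 0.96
  side [373.1 331.1] 0.93
   X [0.432  0.2178 0.0582] err 0.8
stand
  top [235.6 300.5] 0.79
  top [232.2 299.6] 0.66
  side [374.4 354.5] 0.77
  side [331.3 222.8] 0.56
  side [211.2 419.8] 0.38
   X [0.4266 0.2269 0.003 ] err 2.3
   X [0.4273 0.2333 0.0108] err 3.9
```

View pics/stand1.png

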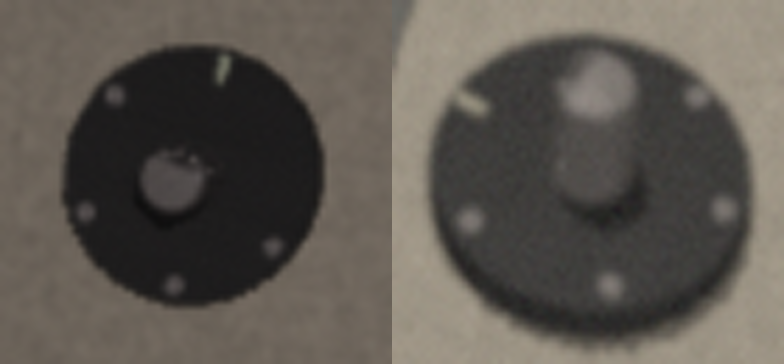

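View pics/lids1.png

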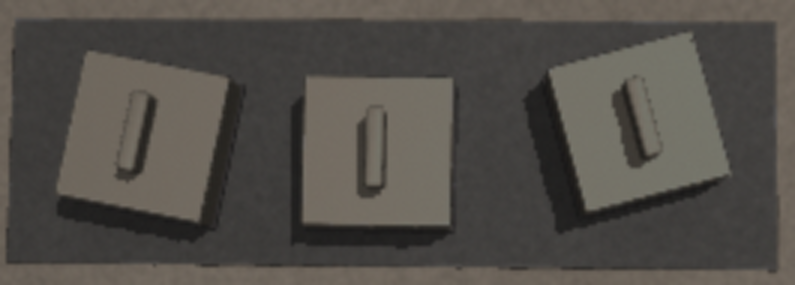

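```bash
cat > meas.py <<'E'
from h import *
def quads(c,im,roi,thr):
    x0,y0,x1,y1=roi
    g=cv2.cvtColor(im,cv2.COLOR_BGR2GRAY)[y0:y1,x0:x1]
    return (g>thr).astype(np.uint8)
E
python3 - <<'E'
from h import *
for c in("top","side"):
    im=cv2.imread(f"pics/{c}0.png")
    for d in masks_of(c,"lid_a"):
        m=d["mask"]; ys,xs=np.nonzero(m)
        print(c,round(d["confidence"],2),np.round(d["bbox"]),m.sum(), "centroid",xs.mean().round(1),ys.mean().round(1), im[m].mean(0).round())
for c in("top","side"):
  print(c,[(round(d["confidence"],2),np.round(d["bbox"]).tolist()) for d in look_for(c,"lid_a")])
t=cv2.imread("pics/top0.png"); g=cv2.cvtColor(t,cv2.COLOR_BGR2GRAY)
for p in [(215,226),(240,226),(290,231),(320,231),(375,225),(410,221),(190,200),(262,230),(345,230)]: print(p,t[p[1],p[0]])
E
```

```text
top 0.85 [392. 105. 457. 172.] 2711 centroid 423.1 137.5 [68. 57. 98.]
top 0.72 [362. 192. 425. 250.] 2663 centroid 391.7 220.5 [ 95. 104. 106.]
top 0.62 [215. 276. 262. 326.] 1745 centroid 238.9 300.5 [34. 34. 36.]
top 0.6 [276. 202. 331. 259.] 2649 centroid 305.4 230.8 [ 92. 101. 107.]
top 0.57 [119. 235. 162. 280.] 702 centroid 140.9 257.0 [22. 76. 93.]
side 0.76 [309. 187. 356. 236.] 2219 centroid 331.6 212.3 [105. 118. 123.]
side 0.73 [282. 234. 351. 297.] 3356 centroid 316.4 266.6 [104. 116. 121.]
side 0.7 [241. 288. 324. 369.] 4466 centroid 282.8 326.3 [108. 121. 127.]
side 0.63 [245. 160. 293. 211.] 1838 centroid 267.5 187.8 [ 88.  80. 138.]
top [(0.95, [199.0, 197.0, 262.0, 252.0]), (0.8, [362.0, 192.0, 425.0, 252.0]), (0.78, [395.0, 105.0, 457.0, 171.0]), (0.68, [279.0, 204.0, 334.0, 257.0]), (0.39, [364.0, 228.0, 369.0, 238.0])]
side [(0.97, [284.0, 236.0, 348.0, 300.0]), (0.79, [240.0, 288.0, 326.0, 370.0]), (0.59, [308.0, 190.0, 354.0, 236.0]), (0.58, [246.0, 162.0, 292.0, 207.0])]
(215, 226) [ 93 104 111]
(240, 226) [ 95 104 113]
(290, 231) [ 99 108 116]
(320, 231) [102 112 117]
(375, 225) [105 115 117]
(410, 221) [105 116 117]
(190, 200) [62 64 66]
(262, 230) [61 62 64]
(345, 230) [63 64 66]
```

```bash
cat > fit.py <<'E'
from h import *
from scipy.optimize import minimize
def box(cx,cy,th,hx,hy,z0,z1):
    c,s=np.cos(th),np.sin(th)
    return [np.array([cx+c*u*hx-s*v*hy,cy+s*u*hx+c*v*hy,z]) for u in(-1,1) for v in(-1,1) for z in(z0,z1)]
S=4
def ren(c,bodies,roi):
    x0,y0,x1,y1=roi; m=np.zeros(((y1-y0)*S,(x1-x0)*S),np.uint8)
    for b in bodies:
        p=np.array([proj(c,X) for X in b]); p=((p-[x0,y0]+.5)*S)
        h=cv2.convexHull(np.round(p*16).astype(np.int32).reshape(-1,1,2)); cv2.fillConvexPoly(m,h,1,shift=4)
    return cv2.resize(m.astype(np.float32),(x1-x0,y1-y0),interpolation=cv2.INTER_AREA)
def lid(cx,cy,th,z,top):
    if top: return [[p for p in box(cx,cy,th,.057,.057,z+.062,z+.062)],box(cx,cy,th,.03,.007,z+.062,z+.096)]
    return [box(cx,cy,th,.057,.057,z,z+.062),box(cx,cy,th,.03,.007,z+.062,z+.096)]
def soft(im,roi,lo,hi):
    x0,y0,x1,y1=roi; g=cv2.cvtColor(im,cv2.COLOR_BGR2GRAY)[y0:y1,x0:x1].astype(np.float32)
    return np.clip((g-lo)/(hi-lo),0,1)
def fitlid(imt,ims,g0,rt,rs):
    mt=soft(imt,rt,70,100); ms=soft(ims,rs,95,105) if False else soft(ims,rs,82,100)
    mt=cv2.morphologyEx(mt,cv2.MORPH_CLOSE,np.ones((7,7)))
    def f(p,full=False):
        cx,cy,th,z=p[0],p[1],p[2],p[3]
        a=np.abs(ren("top",lid(cx,cy,th,z,True),rt)-mt).sum(); b=np.abs(ren("side",lid(cx,cy,th,z,False),rs)-ms).sum()
        return (a,b) if full else a+b
    best=None
    for dth in(-.15,0,.15):
        x0=np.array(g0)+[0,0,dth,0]
        sim=np.vstack([x0]+[x0+d for d in np.diag([.008,.008,.1,.006])])
        r=minimize(f,x0,method="Nelder-Mead",options=dict(initial_simplex=sim,maxiter=250,xatol=1e-4,fatol=.1))
        if best is None or r.fun<best.fun: best=r
    return best.x,f(best.x,True),mt,ms
E
python3 - <<'E'
from fit import *
t=cv2.imread("pics/top0.png");s=cv2.imread("pics/side0.png")
L={"left":((229,226),(192,190,270,260),(232,282,332,374),-.2),"mid":((305,231),(270,196,342,264),(276,230,356,302),0.),"right":((392,221),(352,184,432,258),(302,184,362,240),.2)}
vis=t.copy();vs=s.copy()
for n,(c,rt,rs,th) in L.items():
    X=onplane("top",c,.073)
    for sgn in (1,):
        x,e,mt,ms=fitlid(t,s,[X[0],X[1],th,.011],rt,rs)
        print(n,"guess",X.round(3),"fit",x.round(4),"deg",np.degrees(x[2]).round(1),np.round(e),mt.sum(),ms.sum())
    for c2,im in(("top",vis),("side",vs)):
        for b in lid(*x,False):
            p=np.array([proj(c2,q) for q in b]); h=cv2.convexHull(p.astype(np.float32)); cv2.polylines(im,[np.round(h).astype(int)],True,(0,255,0),1)
cv2.imwrite("pics/fit1.png",np.hstack([cv2.resize(vis[180:280,180:445],(530,200)),cv2.resize(vs[180:380,230:364],(268,400))[:200]]) if False else cv2.resize(vis[180:275,180:445],(795,285)))
cv2.imwrite("pics/fit2.png",cv2.resize(vs[180:380,220:370],(450,600)))
E
```

```text
left guess [0.602 0.233 0.073] fit [ 0.6056  0.2303 -0.1966  0.0556] deg -11.3 [ 335. 3236.] 2360.4 6643.889
mid guess [0.592 0.058 0.073] fit [ 0.597   0.0576 -0.0205  0.0144] deg -1.2 [ 159. 2062.] 2403.9 4363.0
right guess [ 0.616 -0.141  0.073] fit [ 0.6186 -0.1409  0.2769  0.0247] deg 15.9 [419. 927.] 2772.3667 2922.4443
```

View pics/fit1.png

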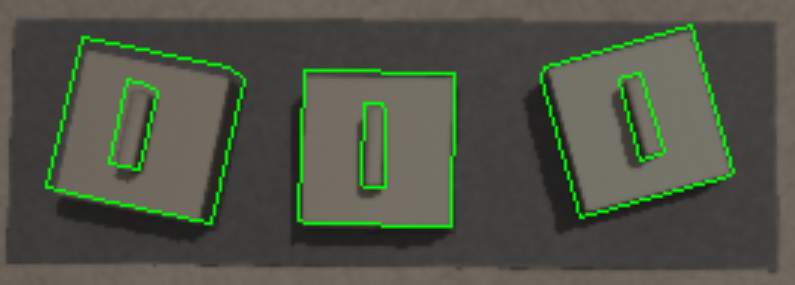

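View pics/fit2.png

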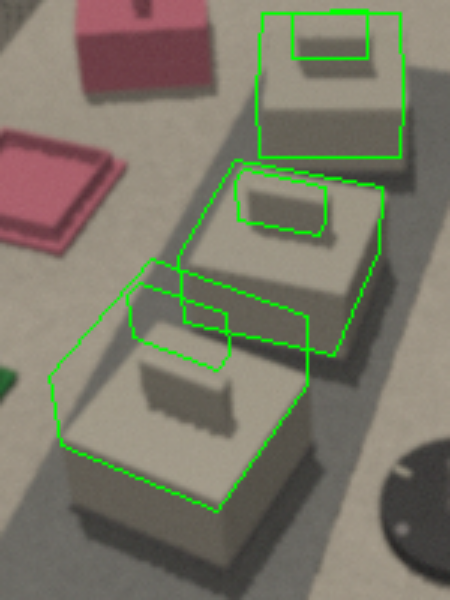

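```bash
python3 - <<'E'
import re
s=open('fit.py').read()
s=s.replace('def fitlid(imt,ims,g0,rt,rs):','def fitlid(imt,ims,g0,rt,rs,msk):')
s=s.replace('ms=soft(ims,rs,95,105) if False else soft(ims,rs,82,100)','ms=msk[rs[1]:rs[3],rs[0]:rs[2]].astype(np.float32)')
open('fit.py','w').write(s)
E
python3 - <<'E'
from fit import *
t=cv2.imread("pics/top0.png");s=cv2.imread("pics/side0.png")
D=masks_of("side","lid_a")
np.save("sm.npy",np.array([d["mask"] for d in D]))
L={"left":((229,226),(192,190,266,258),(232,280,334,376),-.2,(282,326)),"mid":((305,231),(272,196,342,262),(274,226,358,304),0.,(316,266)),"right":((392,221),(352,187,432,256),(300,180,364,242),.25,(331,212))}
vis=t.copy();vs=s.copy()
for n,(c,rt,rs,th,sc) in L.items():
    X=onplane("top",c,.073)
    m=next(d["mask"] for d in D if d["mask"][sc[1],sc[0]])
    x,e,mt,ms=fitlid(t,s,[X[0],X[1],th,.011],rt,rs,m)
    print(n,"fit",x.round(4),"deg",np.degrees(x[2]).round(1),np.round(e),mt.sum(),ms.sum())
    for c2,im in(("top",vis),("side",vs)):
        for b in lid(*x,False):
            p=np.array([proj(c2,q) for q in b]); h=cv2.convexHull(p.astype(np.float32)); cv2.polylines(im,[np.round(h).astype(int)],True,(0,255,0),1)
cv2.imwrite("pics/fit3.png",cv2.resize(vis[180:275,180:445],(795,285)))
cv2.imwrite("pics/fit4.png",cv2.resize(vs[180:380,220:370],(450,600)))
E
```

```text
left fit [ 0.6029  0.237  -0.1856  0.0115] deg -10.6 [143. 173.] 2360.4 4466.0
mid fit [ 0.5923  0.0568 -0.0151  0.0098] deg -0.9 [153. 145.] 2403.9 3356.0
right fit [ 0.6178 -0.1426  0.2968  0.0116] deg 17.0 [168. 127.] 2505.5667 2219.0
```

View pics/fit3.png

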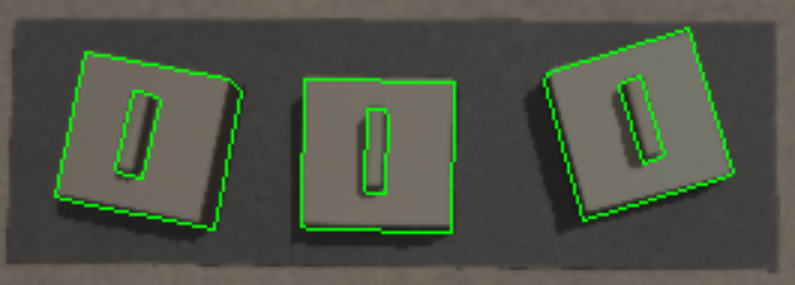

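View pics/fit4.png

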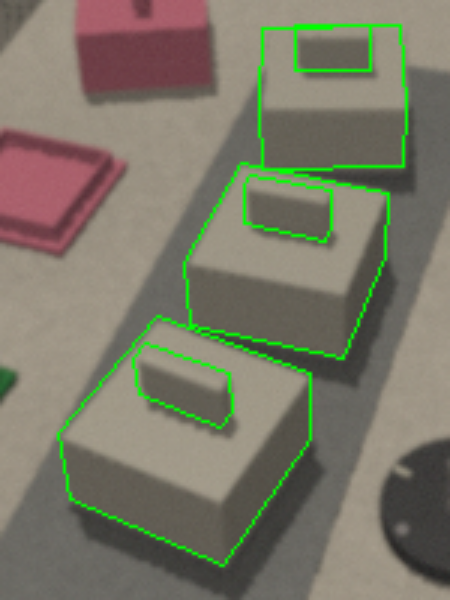

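The fit gives lid origins at z≈0.011, which matches the text. The candidates for the tub lids are the white lids at top pixels (229,226), (305,231) and (392,221). The pink lid at (424,137), green tub at (236,141) and pink tub at (333,135) are look-alikes and stay untouched. The crops in fit3 and fit4 confirm the three white lids on the grey board. I start with the left one.

```bash
cat > go.py <<'E'
from h import *
def go(*wps):
    """each wp: x,y,z of grasp point (TCP - .155), jaw yaw deg (None keep)"""
    s=robot.observe(); R=np.array(s["ee_rot"]); p=np.array(s["position"])
    print("t",round(s["t"],2),"tcp",p.round(4),"pinch z",round(p[2]-.155,4),"jaw",np.degrees(np.arctan2(R[1,1],R[0,1])).round(2),"w",round(s["gripper_width"],4),"F",np.round(s["force"],1),"tilt",R[:2,2].round(4))
    prev=p; yaw0=np.degrees(np.arctan2(R[1,1],R[0,1])); py=0
    for w in wps:
        T=np.array([w[0],w[1],w[2]+.155]); d=R.T@(T-p)/.04
        tw=0 if w[3] is None else -((w[3]-yaw0+90)%180-90)/5
        n=max(np.linalg.norm(T-prev)/.0417,abs(tw-py)*5/7.16)
        print("row",d.round(3).tolist(),round(tw,2),"n>=",round(n,1)); prev=T;py=tw
E
python3 - <<'E'
from go import *
go((.603,.237,.21,79.4),(.603,.237,.099,79.4))
# stand
t=cv2.imread("pics/top0.png");s=cv2.imread("pics/side0.png")
for n in ("seat","keyway"): print([ (np.round(d["pixel"],1),round(d["confidence"],2)) for c in("top","side") for d in pinpoint(c,n)[:2]])
g=cv2.cvtColor(t,cv2.COLOR_BGR2GRAY)[265:337,205:275]
print((g[:,:]).min(), g[5,5])
m=(g<70).astype(np.uint8);m=cv2.morphologyEx(m,cv2.MORPH_CLOSE,np.ones((9,9)))
k=max(cv2.findContours(m,0,1)[0],key=cv2.contourArea);e=cv2.fitEllipse(k);print(e);c=np.array(e[0])+[205,265];X=onplane("top",c,.010);print(c,"plate",X)
v=t[274:292,238:252].max(2).astype(float);v=np.clip(v-75,0,None);ys,xs=np.mgrid[274:292,238:252];q=np.array([(xs*v).sum(),(ys*v).sum()])/v.sum();print(q,v.max())
Q=onplane("top",q,.015);print("line",Q,np.degrees(np.arctan2(*(Q-X)[1::-1])),np.linalg.norm(Q-X))
E
```

```text
t 0.85 tcp [0.2558 0.5702 0.4047] pinch z 0.2497 jaw 65.83 w 0.0849 F [ 0.9  0.2 -0.5] tilt [ 0. -0.]
row [-11.329, -4.047, 0.993] -2.71 n>= 11.6
row [-11.329, -4.047, 3.768] -2.71 n>= 2.7
[(array([238. , 300.4]), 0.96), (array([374.3, 345.8]), 0.69)]
[(array([234.9, 299.8]), 0.96), (array([373.1, 331.1]), 0.93)]
15 101
((34.00785446166992, 35.8470458984375), (45.392486572265625, 46.7896842956543), 41.804420471191406)
[239.00785446 300.8470459 ] plate [0.42841995 0.21767378 0.01      ]
[245.18390307 276.28212895] 37.0
line [0.4871094  0.20330585 0.015     ] -13.756183026428156 0.060629102773172676
```

>>> jog_arm --moves '[[[-11.33,-4.05,0.99,-2.71],[-11.33,-4.05,0.99,-2.71],[-11.33,-4.05,0.99,-2.71],[-11.33,-4.05,0.99,-2.71],[-11.33,-4.05,0.99,-2.71],[-11.33,-4.05,0.99,-2.71],[-11.33,-4.05,0.99,-2.71],[-11.33,-4.05,0.99,-2.71],[-11.33,-4.05,0.99,-2.71],[-11.33,-4.05,0.99,-2.71],[-11.33,-4.05,0.99,-2.71],[-11.33,-4.05,0.99,-2.71],[-11.33,-4.05,0.99,-2.71],[-11.33,-4.05,0.99,-2.71],[-11.33,-4.05,0.99,-2.71]]]' --gripper 85

```text
t: 2.3
position: [0.6026, 0.2371, 0.3649]
ee_rot: [[-0.983, 0.185, -0.001], [0.185, 0.983, 0.0], [0.001, -0.0, -1.0]]
force: [-0.3, 1.2, 1.0]
gripper_width: 0.0853
```

Run:
```python
from go import *
go((.603,.237,.099,79.4))
cv2.imwrite("pics/s1.png",get_image("side")[150:450,150:450])
```

```text
t 2.3 tcp [0.6026 0.2371 0.3649] pinch z 0.2099 jaw 79.37 w 0.0853 F [-0.3  1.2  1. ] tilt [-0.0007  0.0001]
row [-0.011, 0.001, 2.773] -0.01 n>= 2.7
```

View pics/s1.png

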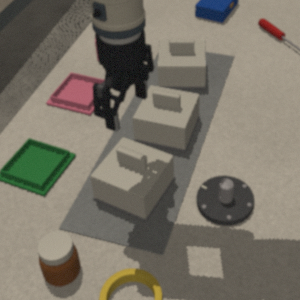

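The side view shows the gripper open above the left lid, with its fingertips around (260,270). I'll descend and then grip.

>>> jog_arm --moves '[[[0,0,2.77,0],[0,0,2.77,0],[0,0,2.77,0],[0,0,2.77,0],[0,0,2.77,0]]]'

```text
t: 2.77
position: [0.6011, 0.2385, 0.2534]
ee_rot: [[-0.983, 0.182, -0.004], [0.182, 0.983, -0.001], [0.003, -0.002, -1.0]]
force: [-0.0, -0.5, 0.3]
gripper_width: 0.0852
```

>>> jog_arm --moves '[[[0,0,0,0],[0,0,0,0],[0,0,0,0],[0,0,0,0],[0,0,0,0],[0,0,0,0],[0,0,0,0],[0,0,0,0]]]' --gripper 5

```text
t: 3.43
position: [0.6014, 0.2384, 0.2541]
ee_rot: [[-0.983, 0.182, -0.003], [0.182, 0.983, -0.001], [0.003, -0.001, -1.0]]
force: [-1.0, -1.8, 6.2]
gripper_width: 0.0128
```

Run:
```python
from go import *
go((.603,.237,.23,None),(.40,-.06,.24,79.4),(.40,-.06,.24,90))
```

```text
t 3.43 tcp [0.6014 0.2384 0.2541] pinch z 0.0991 jaw 79.51 w 0.0128 F [-1.  -1.8  6.2] tilt [-0.0029 -0.0008]
row [-0.038, -0.03, -3.272] 0 n>= 3.1
row [3.602, -8.256, -3.501] 0.02 n>= 8.6
row [3.602, -8.256, -3.501] -2.1 n>= 1.5
```

>>> jog_arm --moves '[[[0,0,-1,0],[0,0,-2,0],[0,0,-3.3,0],[0,0,-3.3,0],[0,0,-3.4,0],[3.6,-8.2,-3.5,0],[3.6,-8.2,-3.5,0],[3.6,-8.2,-3.5,0],[3.6,-8.2,-3.5,0],[3.6,-8.2,-3.5,0],[3.6,-8.2,-3.5,0],[3.6,-8.2,-3.5,0],[3.6,-8.2,-3.5,0],[3.6,-8.2,-3.5,0],[3.6,-8.2,-3.5,0],[3.6,-8.2,-3.5,0]]]'

```text
t: 4.77
position: [0.3993, -0.0586, 0.3937]
ee_rot: [[-0.983, 0.185, -0.006], [0.185, 0.983, -0.0], [0.006, -0.001, -1.0]]
force: [-1.0, -0.2, -2.0]
gripper_width: 0.0127
```

Run:
```python
from go import *
go()
a=get_image("top");b=get_image("side");cv2.imwrite("pics/t2.png",a);cv2.imwrite("pics/s2.png",b)
cv2.imwrite("pics/c2.png",np.hstack([cv2.resize(a[190:260,190:270],(400,350)),cv2.resize(b[280:370,230:330],(389,350))]))
for n in("hub","block","bracket"):
  for c in("top","side"): print(n,c,[(np.round(d["bbox"]).tolist(),round(d["confidence"],2)) for d in look_for(c,n)[:3]])
```

```text
t 4.77 tcp [ 0.3993 -0.0586  0.3937] pinch z 0.2387 jaw 79.34 w 0.0127 F [-1.  -0.2 -2. ] tilt [-0.0056 -0.0002]
hub top []
hub side []
block top [([223.0, 208.0, 242.0, 239.0], 0.78)]
block side [([261.0, 316.0, 304.0, 347.0], 0.7)]
bracket top [([118.0, 236.0, 164.0, 278.0], 0.39)]
bracket side []
```

View pics/t2.png

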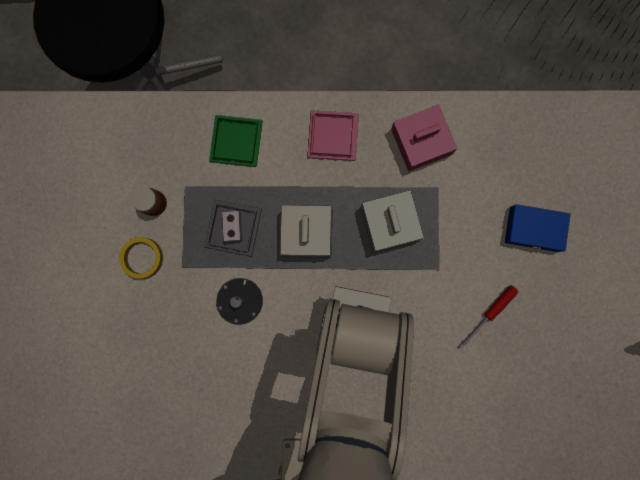

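View pics/c2.png

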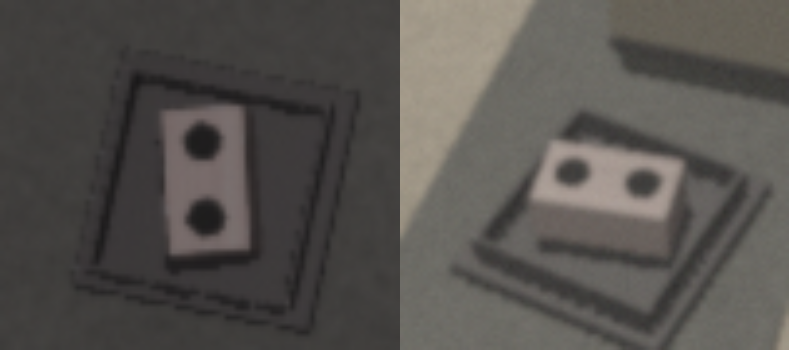

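The left tub, at about (234,228), holds the plain block with two dark spots. I'll put its lid back where it was.

Run:
```python
from go import *
go((.6014,.2384,.2387,79.5),(.6014,.2384,.122,79.5),(.6014,.2384,.0985,79.5))
```

```text
t 5.17 tcp [ 0.4008 -0.0572  0.3948] pinch z 0.2398 jaw 79.59 w 0.013 F [-0.5 -0.  -2. ] tilt [-0.0033 -0.0007]
row [-3.597, 8.175, 0.004] 0.02 n>= 8.6
row [-3.606, 8.179, 2.922] 0.02 n>= 2.8
row [-3.608, 8.179, 3.509] 0.02 n>= 0.6
```

>>> jog_arm --moves '[[[-3.6,8.18,0,0],[-3.6,8.18,0,0],[-3.6,8.18,0,0],[-3.6,8.18,0,0],[-3.6,8.18,0,0],[-3.6,8.18,0,0],[-3.6,8.18,0,0],[-3.6,8.18,0,0],[-3.6,8.18,0,0],[-3.6,8.18,0,0],[-3.6,8.18,0,0],[-3.6,8.18,0,0],[-3.6,8.18,0,0]]]'

```text
t: 6.25
position: [0.601, 0.2379, 0.3935]
ee_rot: [[-0.983, 0.181, -0.004], [0.181, 0.983, -0.001], [0.004, -0.002, -1.0]]
force: [-0.7, -0.0, -1.4]
gripper_width: 0.0127
```

Run:
```python
from go import *
go((.6014,.2384,.1387,79.5),(.6014,.2384,.122,79.5),(.6014,.2384,.0988,79.5))
```

```text
t 6.25 tcp [0.601  0.2379 0.3935] pinch z 0.2385 jaw 79.57 w 0.0127 F [-0.7 -0.  -1.4] tilt [-0.0044 -0.0014]
row [-0.019, 0.019, 2.496] 0.01 n>= 2.4
row [-0.021, 0.02, 2.914] 0.01 n>= 0.4
row [-0.023, 0.021, 3.494] 0.01 n>= 0.6
```

>>> jog_arm --moves '[[[-0.01,0.02,1,0],[-0.01,0.02,2,0],[-0.02,0.02,2.5,0],[-0.02,0.02,2.8,0],[-0.02,0.02,3.0,0],[-0.02,0.02,3.2,0],[-0.02,0.02,3.4,0],[-0.02,0.02,3.48,0],[-0.02,0.02,3.48,0]]]'

```text
t: 7.0
position: [0.6016, 0.2383, 0.2547]
ee_rot: [[-0.983, 0.181, -0.003], [0.181, 0.983, -0.001], [0.003, -0.002, -1.0]]
force: [-0.7, 0.3, -1.6]
gripper_width: 0.0127
```

Run:
```python
from go import *
go((.6014,.2384,.25,79.5),(.592,.057,.24,89))
cv2.imwrite("pics/s3.png",cv2.resize(get_image("side")[250:400,200:360],(640,600)))
```

```text
t 7.0 tcp [0.6016 0.2383 0.2547] pinch z 0.0997 jaw 79.57 w 0.0127 F [-0.7  0.3 -1.6] tilt [-0.0035 -0.0012]
row [0.017, -0.006, -3.757] 0.01 n>= 3.6
row [-0.573, -4.508, -3.501] -1.89 n>= 4.4
```

View pics/s3.png

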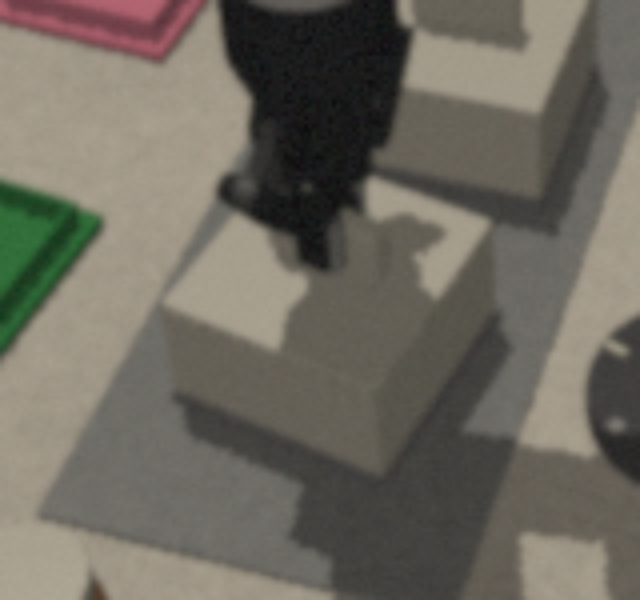

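The side view shows the lid down on the left tub's ledge. I'll release it and go to the middle lid.

>>> jog_arm --moves '[[[0,0,0,0],[0,0,0,0],[0,0,0,0],[0,0,0,0],[0,0,0,0],[0,0,-1,0],[0,0,-2,0],[0,0,-3,0],[-0.2,-1,-3.5,-0.5],[-0.4,-2,-3.5,-1],[-0.57,-4.5,-3.5,-1.89],[-0.57,-4.5,-3.5,-1.89],[-0.57,-4.5,-3.5,-1.89],[-0.57,-4.5,-3.5,-1.89],[-0.57,-4.5,-3.5,-1.89],[-0.57,-4.5,-3.5,-1.89]]]' --gripper 85

```text
t: 8.38
position: [0.5921, 0.0579, 0.3953]
ee_rot: [[-1.0, 0.017, -0.003], [0.017, 1.0, -0.001], [0.003, -0.001, -1.0]]
force: [0.2, 0.6, -0.1]
gripper_width: 0.085
```

Run:
```python
from go import *
go((.592,.057,.099,89.1))
b=get_image("side")
cv2.imwrite("pics/s4.png",cv2.resize(b[160:400,200:400],(500,600)))
```

```text
t 8.38 tcp [0.5921 0.0579 0.3953] pinch z 0.2403 jaw 89.01 w 0.085 F [ 0.2  0.6 -0.1] tilt [-0.003  -0.0005]
row [-0.01, -0.02, 3.534] -0.02 n>= 3.4
```

View pics/s4.png

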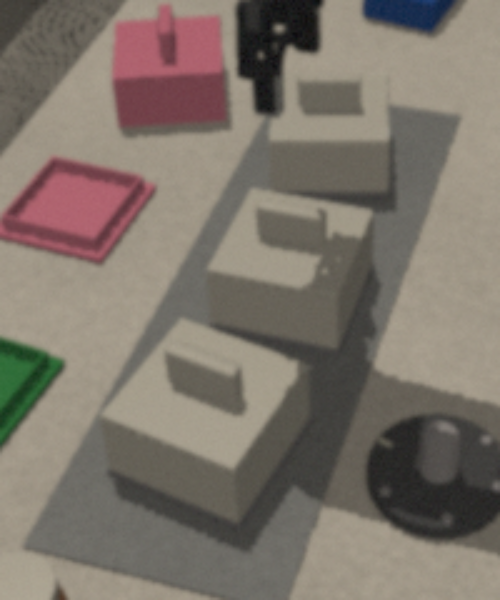

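The left lid sits level and seated as before. Next is the middle lid.

>>> jog_arm --moves '[[[-0.01,-0.02,2,0],[-0.01,-0.02,3.53,0],[-0.01,-0.02,3.53,0],[-0.01,-0.02,3.53,0],[-0.01,-0.02,3.53,0],[-0.01,-0.02,3.53,0]]]'

```text
t: 8.93
position: [0.592, 0.0587, 0.2533]
ee_rot: [[-1.0, 0.015, -0.005], [0.015, 1.0, -0.001], [0.005, -0.001, -1.0]]
force: [0.0, 0.2, -0.0]
gripper_width: 0.0853
```

>>> jog_arm --moves '[[[0,0,0,0],[0,0,0,0],[0,0,0,0],[0,0,0,0],[0,0,0,0],[0,0,0,0],[0,0,0,0]]]' --gripper 5

```text
t: 9.52
position: [0.5922, 0.0585, 0.2539]
ee_rot: [[-1.0, 0.015, -0.004], [0.015, 1.0, -0.001], [0.004, -0.001, -1.0]]
force: [-1.3, -1.3, 4.2]
gripper_width: 0.0131
```

Run:
```python
from go import *
go((.592,.057,.235,None),(.40,-.10,.24,89))
```

```text
t 9.52 tcp [0.5922 0.0585 0.2539] pinch z 0.0989 jaw 89.15 w 0.0131 F [-1.3 -1.3  4.2] tilt [-0.0042 -0.0009]
row [0.02, -0.04, -3.403] 0 n>= 3.3
row [4.762, -4.036, -3.504] 0.03 n>= 5.9
```

>>> jog_arm --moves '[[[0,0,-1,0],[0,0,-2,0],[0,0,-3.3,0],[0,0,-3.3,0],[0,0,-3.4,0],[4.76,-4.03,-3.5,0],[4.76,-4.03,-3.5,0],[4.76,-4.03,-3.5,0],[4.76,-4.03,-3.5,0],[4.76,-4.03,-3.5,0],[4.76,-4.03,-3.5,0],[4.76,-4.03,-3.5,0],[4.76,-4.03,-3.5,0]]]'

```text
t: 10.6
position: [0.3979, -0.1007, 0.3934]
ee_rot: [[-1.0, 0.018, -0.007], [0.018, 1.0, 0.0], [0.007, -0.0, -1.0]]
force: [0.7, 0.5, -1.2]
gripper_width: 0.0125
```

Run:
```python
from go import *
go()
a=get_image("top");b=get_image("side");cv2.imwrite("pics/t5.png",a);cv2.imwrite("pics/s5.png",b)
cv2.imwrite("pics/c5.png",np.hstack([cv2.resize(a[190:270,260:350],(394,350)),cv2.resize(b[230:310,270:360],(394,350))]))
for n in("hub","block","bracket"):
  for c in("top","side"): print(n,c,[(np.round(d["bbox"]).tolist(),round(d["confidence"],2)) for d in look_for(c,n)[:3]])
```

```text
t 10.6 tcp [ 0.3979 -0.1007  0.3934] pinch z 0.2384 jaw 88.94 w 0.0125 F [ 0.7  0.5 -1.2] tilt [-0.0073  0.    ]
hub top [([295.0, 218.0, 321.0, 243.0], 0.83)]
hub side [([303.0, 252.0, 333.0, 285.0], 0.7)]
block top []
block side []
bracket top []
bracket side []
```

View pics/c5.png

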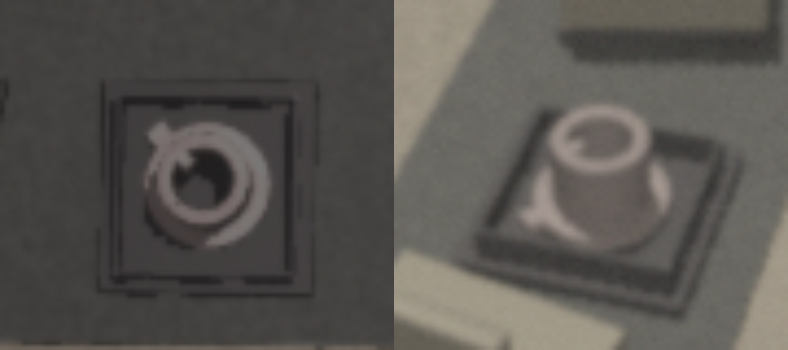

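The middle tub holds the hub: boss near top (306,230), lug pointing up-left near (297,220), key notch on the same side. I'll set this lid on the clear bench right below the gripper.

>>> jog_arm --moves '[[[0,0,1,0],[0,0,2,0],[0,0,2.8,0],[0,0,3.2,0],[0,0,3.5,0],[0,0,3.65,0],[0,0,3.72,0],[0,0,3.75,0],[0,0,3.75,0]]]'

```text
t: 11.75
position: [0.4003, -0.0994, 0.245]
ee_rot: [[-1.0, 0.013, -0.004], [0.013, 1.0, -0.001], [0.004, -0.001, -1.0]]
force: [0.4, -0.7, -1.7]
gripper_width: 0.0129
```

Run:
```python
from go import *
go()
b=get_image("side");cv2.imwrite("pics/s6.png",b)
```

```text
t 11.75 tcp [ 0.4003 -0.0994  0.245 ] pinch z 0.09 jaw 89.25 w 0.0129 F [ 0.4 -0.7 -1.7] tilt [-0.0036 -0.001 ]
```

View pics/s6.png

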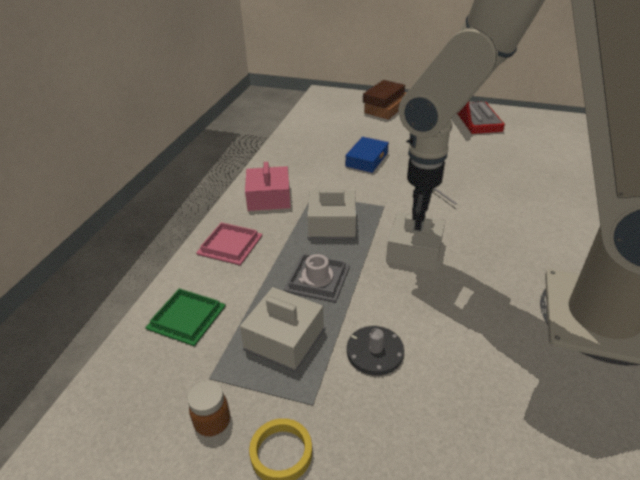

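>>> jog_arm --moves '[[[0,0,0.06,0],[0,0,0.06,0],[0,0,0.06,0]]]'

```text
t: 12.05
position: [0.4008, -0.0995, 0.2434]
ee_rot: [[-1.0, 0.013, -0.001], [0.013, 1.0, -0.002], [0.001, -0.002, -1.0]]
force: [0.8, -0.8, 0.5]
gripper_width: 0.0127
```

>>> jog_arm --moves '[[[0,0,0,0],[0,0,0,0],[0,0,0,0],[0,0,0,0],[0,0,0,0],[0,0,-1,0],[0,0,-2,0],[0,0,-3,0],[0,-0.5,-3.8,0],[0,-2,-3.8,0],[0,-2,-3.8,0],[0,-2,-3.8,0],[0,-2,-3.8,0]]]' --gripper 85

```text
t: 13.13
position: [0.3996, -0.1799, 0.3955]
ee_rot: [[-1.0, 0.016, -0.001], [0.016, 1.0, -0.001], [0.001, -0.001, -1.0]]
force: [-0.3, -0.3, -0.2]
gripper_width: 0.085
```

Run:
```python
from go import *
go()
a=get_image("top");b=get_image("side");cv2.imwrite("pics/t7.png",a);cv2.imwrite("pics/s7.png",b)
up=lambda im,x0,y0,x1,y1:cv2.resize(im[y0:y1,x0:x1],(395,395),interpolation=cv2.INTER_CUBIC)
cv2.imwrite("pics/c7.png",np.hstack([up(a,285,206,330,251),up(b,295,245,345,295)]))
for n in("hub_key","hub","lid_b"):
  A=[d for d in pinpoint("top",n)];B=[d for d in pinpoint("side",n)]
  print(n,[(np.round(d["pixel"],1),round(d["confidence"],2)) for d in A],[(np.round(d["pixel"],1),round(d["confidence"],2)) for d in B])
  if A and B: print(tri(A[0]["pixel"],B[0]["pixel"]))
```

```text
t 13.13 tcp [ 0.3996 -0.1799  0.3955] pinch z 0.2405 jaw 89.1 w 0.085 F [-0.3 -0.3 -0.2] tilt [-0.0014 -0.0014]
hub_key [(array([304.8, 225.7]), 0.81)] [(array([311. , 263.1]), 0.67)]
[0.60472113 0.05949087 0.04841881]
hub [(array([308.2, 232.6]), 0.66)] [(array([315.9, 275.9]), 0.92), (array([314.9, 279.7]), 0.19)]
[0.59408151 0.05430941 0.00812818]
lid_b [(array([423.2, 143.3]), 0.89), (array([234.3, 228.2]), 0.79), (array([388.6, 223.5]), 0.63), (array([370.8, 314. ]), 0.58)] [(array([411.3, 248.6]), 0.9), (array([284.5, 334.8]), 0.78), (array([331.6, 221.9]), 0.76), (array([267.6, 195.6]), 0.66)]
[ 0.63798105 -0.21695775 -0.02146098]
```

View pics/t7.png

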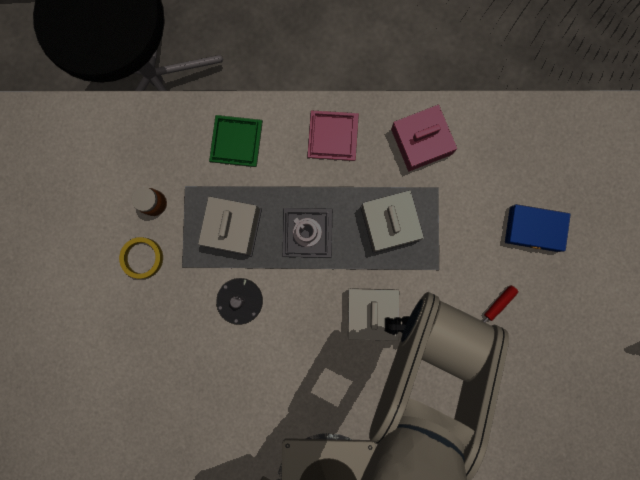

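View pics/c7.png

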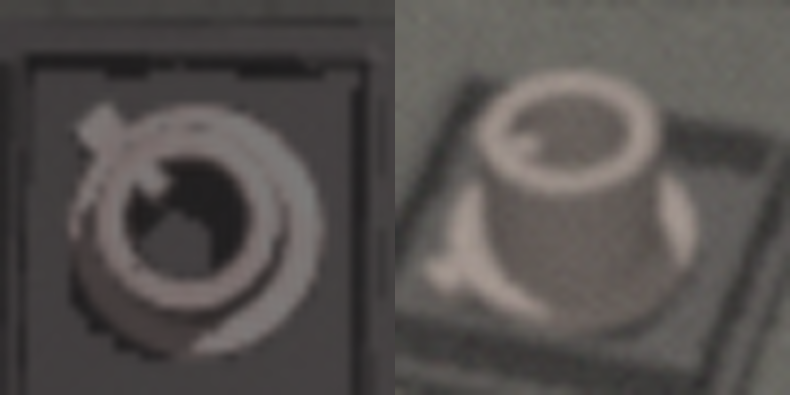

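```bash
cat > hubfit.py <<'E'
from h import *
from scipy.optimize import minimize
S=4
def circ(cx,cy,r,z,n=48):
    a=np.linspace(0,2*np.pi,n,endpoint=False); return np.c_[cx+r*np.cos(a),cy+r*np.sin(a),np.full(n,z)]
def rend(c,roi,p,z0,lev):
    # lev: bg, flange, bosswall, ring, bore
    cx,cy,th=p; x0,y0,x1,y1=roi
    m=np.full(((y1-y0)*S,(x1-x0)*S),lev[0],np.float32)
    def fill(X,v,hull=True):
        q=np.array([proj(c,x) for x in X]); q=(q-[x0,y0]+.5)*S
        q=np.round(q*16).astype(np.int32).reshape(-1,1,2)
        if hull: q=cv2.convexHull(q)
        cv2.fillConvexPoly(m,q,float(v),shift=4)
    R=np.array([[np.cos(th),-np.sin(th)],[np.sin(th),np.cos(th)]])
    def rect(xa,xb,w,z):
        u=np.array([[xa,-w],[xb,-w],[xb,w],[xa,w]])@R.T+[cx,cy]; return np.c_[u,np.full(4,z)]
    fill(np.vstack([circ(cx,cy,.035,z0),circ(cx,cy,.035,z0+.008)]),lev[2])
    fill(np.vstack([rect(.03,.043,.006,z0),rect(.03,.043,.006,z0+.008)]),lev[2])
    fill(circ(cx,cy,.035,z0+.008),lev[1]); fill(rect(.03,.043,.006,z0+.008),lev[1])
    fill(np.vstack([circ(cx,cy,.025,z0+.008),circ(cx,cy,.025,z0+.045)]),lev[2])
    fill(circ(cx,cy,.025,z0+.045),lev[3]); fill(circ(cx,cy,.0165,z0+.045),lev[4])
    fill(rect(.0095,.018,.0035,z0+.045),lev[3])
    m=cv2.GaussianBlur(m,(0,0),S*.6)
    return cv2.resize(m,(x1-x0,y1-y0),interpolation=cv2.INTER_AREA)
def fit(ims,rois,lev,z0,g,cams=("top","side"),fitz=False):
    G={c:cv2.cvtColor(ims[c],cv2.COLOR_BGR2GRAY)[rois[c][1]:rois[c][3],rois[c][0]:rois[c][2]].astype(np.float32) for c in cams}
    def f(p):
        return sum(np.abs(rend(c,rois[c],p[:3],p[3] if fitz else z0,lev[c])-G[c]).mean() for c in cams)
    best=None
    for d in(-.15,0,.15):
        x0=np.array(list(g)+([z0] if fitz else []),float); x0[2]+=d
        st=np.diag([.004,.004,.1]+([.004] if fitz else []))
        r=minimize(f,x0,method="Nelder-Mead",options=dict(initial_simplex=np.vstack([x0]+[x0+s for s in st]),maxiter=200,xatol=1e-4,fatol=.005))
        if best is None or r.fun<best.fun: best=r
    return best.x,best.fun
E
python3 - <<'E'
from hubfit import *
a=cv2.imread("pics/t7.png");b=cv2.imread("pics/s7.png")
ga=cv2.cvtColor(a,cv2.COLOR_BGR2GRAY);gb=cv2.cvtColor(b,cv2.COLOR_BGR2GRAY)
def at(g,x0,y0,s,u,v): return int(g[int(y0+v/s),int(x0+u/s)])
print("top floor,flange,wall,ring,bore",[at(ga,285,206,8.78,*q) for q in((60,330),(300,220),(110,300),(187,300),(215,170))])
print("side",[at(gb,295,245,7.9,*q) for q in((330,230),(75,220),(170,250),(175,185),(175,130))])
for n,px,z in(("bosstop",(305.9,230.7),.056),("flange",(306.9,231.6),.019),("lug",(285+95/8.78-.5,206+120/8.78-.5),.019),("shaft",(235.2,301.6),.055),("plate",(239.0,300.85),.0075)):
    print(n,onplane("top",px,z).round(4))
print("boss side",onplane("side",(316.6,261.2),.056).round(4), "tri",tri((305.9,230.7),(316.6,261.2)).round(4))
lev={"top":[52,100,60,100,45],"side":[80,130,95,130,95]}
rois={"top":(288,209,328,249),"side":(298,250,338,292)}
for c in("top","side"): print(c,fit({"top":a,"side":b},rois,lev,.011,(.594,.055,.75),(c,)))
print(fit({"top":a,"side":b},rois,lev,.011,(.594,.055,.75),fitz=True))
E
```

```text
top floor,flange,wall,ring,bore [63, 119, 63, 109, 41]
side [92, 148, 96, 142, 98]
bosstop [0.5939 0.0566 0.056 ]
flange [0.5952 0.0567 0.019 ]
lug [0.6249 0.0849 0.019 ]
shaft [0.4285 0.2178 0.055 ]
plate [0.4283 0.2182 0.0075]
boss side [0.5904 0.0582 0.056 ] tri [0.5926 0.0564 0.0542]
top (array([0.59546865, 0.05682867, 0.76005473]), np.float64(12.94598388671875))
side (array([0.59150564, 0.05665412, 0.76159705]), np.float64(12.230424880981445))
(array([0.59406841, 0.05660345, 0.75754343, 0.0105606 ]), np.float64(27.358287811279297))
```

Run:
```python
from go import *
t=cv2.imread("pics/top0.png");s=cv2.imread("pics/side0.png")
def wc(im,x0,y0,x1,y1,thr):
    v=np.clip(im[y0:y1,x0:x1].astype(float).mean(2)-thr,0,None);ys,xs=np.mgrid[y0:y1,x0:x1]
    return np.array([(xs*v).sum(),(ys*v).sum()])/v.sum()
print(t[278:290,240:250].mean(2).round().astype(int))
print(s[330:343,347:361].mean(2).round().astype(int))
q=wc(t,241,279,249,288,45)
print(q); L=onplane("top",q,.015);C=np.array([.4284,.218,.015]);d=L-C;print("top",np.degrees(np.arctan2(d[1],d[0])),np.linalg.norm(d))
# side plate ellipse
g=cv2.cvtColor(s,cv2.COLOR_BGR2GRAY)[318:382,338:412];m=(g<85).astype(np.uint8);m[:,:]=cv2.morphologyEx(m,cv2.MORPH_CLOSE,np.ones((9,9)))
k=max(cv2.findContours(m,0,1)[0],key=cv2.contourArea);e=cv2.fitEllipse(k);print(e)
c=np.array(e[0])+[338,318];Cs=onplane("side",c,.0075);print("side plate",Cs)
go((.594,.0566,.15,90),(.594,.0566,.045,90))
```

```text
[[46 48 54 56 67 78 82 96 98 99]
 [28 30 32 36 54 58 44 56 78 95]
 [28 27 29 41 83 94 50 34 40 47]
 [28 29 29 43 89 99 43 28 29 29]
 [27 28 31 56 99 86 38 27 27 27]
 [27 27 31 58 98 59 31 28 28 29]
 [29 29 32 52 79 40 29 28 27 27]
 [27 28 29 34 42 31 28 28 28 28]
 [28 27 28 29 29 28 29 28 29 28]
 [28 28 27 30 28 29 28 29 28 28]
 [28 28 29 28 28 28 27 28 28 28]
 [28 27 28 28 28 27 28 28 28 28]]
[[146 147 149 145 145 145 144 141 130 114  88  72  65  58]
 [147 149 147 146 146 142 133 120 103  83  64  62  58  56]
 [148 148 148 149 143 135 111  88  70  65  59  62  58  59]
 [149 150 147 146 134 115  88  69  58  61  61  57  59  61]
 [145 149 146 141 128 106  82  69  60  61  59  58  57  57]
 [147 148 143 128 123 125 110  90  79  63  60  60  60  61]
 [147 142 128 112 113 133 134 127 110  88  70  57  62  60]
 [145 137 115  88  91 111 126 132 129 113  83  64  57  61]
 [139 126 100  70  67  76  93 105 114 102  78  60  57  60]
 [132 107  79  60  59  60  69  75  79  78  65  61  60  63]
 [121  91  65  59  58  62  59  60  64  65  61  54  60  59]
 [113  80  61  56  63  63  58  58  61  60  59  59  60  62]
 [ 99  70  61  63  61  58  62  62  59  61  58  57  60  64]]
[244.64636678 281.34532872]
top -16.358205797129504 0.04860870512029375
((36.98595428466797, 32.941104888916016), (48.71147155761719, 56.75552749633789), 102.02005767822266)
side plate [0.42429292 0.22135618 0.0075    ]
t 13.53 tcp [ 0.4    -0.1788  0.3953] pinch z 0.2403 jaw 89.29 w 0.0852 F [ 0.2  0.1 -0.7] tilt [-0.0017 -0.0014]
row [-4.781, 5.946, 2.242] -0.14 n>= 7.6
row [-4.786, 5.95, 4.867] -0.14 n>= 2.5
```

>>> jog_arm --moves '[[[-4.78,5.95,2.24,-0.14],[-4.78,5.95,2.24,-0.14],[-4.78,5.95,2.24,-0.14],[-4.78,5.95,2.24,-0.14],[-4.78,5.95,2.24,-0.14],[-4.78,5.95,2.24,-0.14],[-4.78,5.95,2.24,-0.14],[-4.78,5.95,2.24,-0.14],[-4.78,5.95,2.24,-0.14],[-4.78,5.95,2.24,-0.14],[-4.78,5.95,2.24,-0.14]]]'

```text
t: 14.45
position: [0.5934, 0.0568, 0.3047]
ee_rot: [[-1.0, -0.001, -0.003], [-0.001, 1.0, -0.002], [0.003, -0.002, -1.0]]
force: [0.0, -0.6, 0.5]
gripper_width: 0.0849
```

Run:
```python
from go import *
go((.594,.0566,.046,90))
s=cv2.imread("pics/side0.png")
v=np.clip(s[334:341,350:358].astype(float).mean(2)-95,0,None);ys,xs=np.mgrid[334:341,350:358]
q=np.array([(xs*v).sum(),(ys*v).sum()])/v.sum();print(q)
L=onplane("side",q,.015);C=np.array([.4243,.2214,.015]);d=L-C;print("side",np.degrees(np.arctan2(d[1],d[0])),np.linalg.norm(d))
b=get_image("side");cv2.imwrite("pics/s8.png",cv2.resize(b[180:330,240:400],(640,600)))
```

```text
t 14.45 tcp [0.5934 0.0568 0.3047] pinch z 0.1497 jaw 90.04 w 0.0849 F [ 0.  -0.6  0.5] tilt [-0.0031 -0.0017]
row [-0.024, -0.001, 2.593] 0.01 n>= 2.5
[352.5221519  335.85443038]
side -20.20047819915521 0.051865366978902434
```

View pics/s8.png

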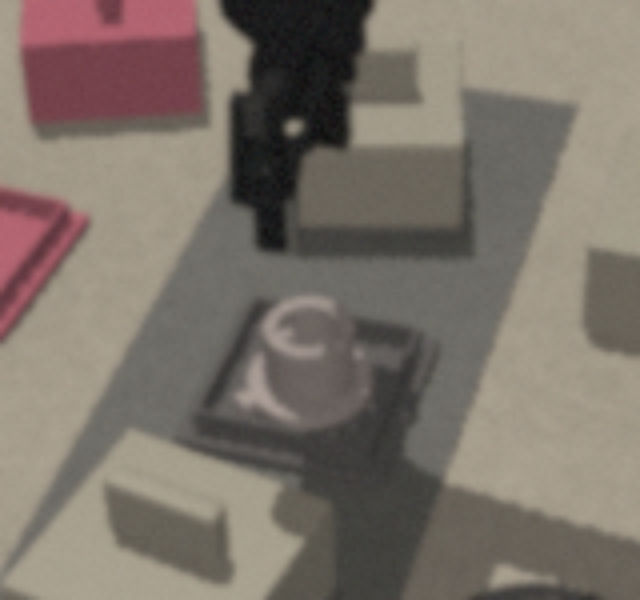

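The fingers hang above the hub at about (300,330) in this crop, with room on both sides. I'll descend and then close.

>>> jog_arm --moves '[[[-0.02,0,1,0],[-0.02,0,1.8,0],[-0.02,0,2.3,0],[-0.02,0,2.59,0],[-0.02,0,2.59,0],[-0.02,0,2.59,0]]]'

```text
t: 15.0
position: [0.5938, 0.0554, 0.202]
ee_rot: [[-1.0, 0.001, -0.003], [0.001, 1.0, -0.002], [0.003, -0.002, -1.0]]
force: [0.1, 0.1, -0.5]
gripper_width: 0.085
```

>>> jog_arm --moves '[[[0,0,0,0],[0,0,0,0],[0,0,0,0],[0,0,0,0],[0,0,0,0],[0,0,0,0],[0,0,0,0]]]' --gripper 40

```text
t: 15.58
position: [0.5945, 0.0554, 0.2041]
ee_rot: [[-1.0, 0.001, 0.0], [0.001, 1.0, -0.002], [-0.0, -0.002, -1.0]]
force: [-2.5, -2.4, 9.4]
gripper_width: 0.0483
```

Run:
```python
from go import *
go()
b=get_image("side");cv2.imwrite("pics/s9.png",cv2.resize(b[200:320,260:380],(600,600)))
```

```text
t 15.58 tcp [0.5945 0.0554 0.2041] pinch z 0.0491 jaw 89.91 w 0.0483 F [-2.5 -2.4  9.4] tilt [ 0.0001 -0.0016]
```

View pics/s9.png

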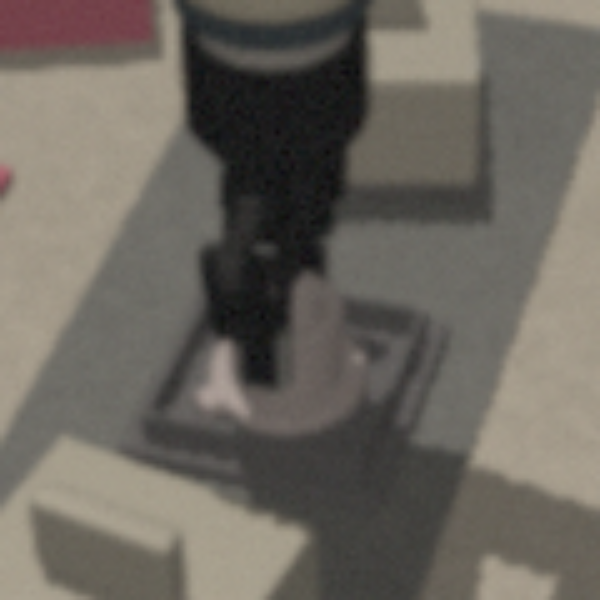

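Run:
```python
from go import *
go((.5945,.0554,.168,90),(.427,.219,.168,30),(.427,.219,.125,30))
```

```text
t 15.63 tcp [0.5945 0.0554 0.2041] pinch z 0.0491 jaw 89.92 w 0.0485 F [-1.7 -0.6  9.8] tilt [ 0.0001 -0.0016]
row [-0.0, -0.006, -2.973] -0.02 n>= 2.9
row [4.193, 4.078, -2.98] 11.98 n>= 8.4
row [4.193, 4.08, -1.905] 11.98 n>= 1.0
```

>>> jog_arm --moves '[[[0,0,-0.5,0],[0,0,-1.2,0],[0,0,-2.2,0],[0,0,-3.0,0],[0,0,-3.0,0],[0.5,0.5,-3.0,1.2],[1.1,1.1,-3,2.6],[1.8,1.8,-3,4],[2.5,2.5,-3,5.4],[3.2,3.2,-3,6.8],[3.8,3.8,-3,8.2],[4.19,4.08,-3,9.6],[4.19,4.08,-3,11],[4.19,4.08,-3,12],[4.19,4.08,-3,12],[4.19,4.08,-3,12],[4.19,4.08,-3,12]]]'

```text
t: 17.05
position: [0.4272, 0.2189, 0.3238]
ee_rot: [[-0.501, 0.865, 0.0], [0.865, 0.501, -0.002], [-0.001, -0.001, -1.0]]
force: [-0.2, -0.5, -2.7]
gripper_width: 0.0487
```

Run:
```python
from go import *
go()
a=get_image("top");b=get_image("side");cv2.imwrite("pics/t10.png",a);cv2.imwrite("pics/s10.png",b)
up=lambda im,x0,y0,x1,y1:cv2.resize(im[y0:y1,x0:x1],(395,395),interpolation=cv2.INTER_CUBIC)
cv2.imwrite("pics/c10.png",np.hstack([up(a,200,265,280,345),up(b,330,270,430,370)]))
for n in("hub_key","hub","seat","keyway"):
  for c in("top","side"): print(n,c,[(np.round(d["pixel"],1).tolist(),round(d["confidence"],2)) for d in pinpoint(c,n)[:2]])
```

```text
t 17.05 tcp [0.4272 0.2189 0.3238] pinch z 0.1688 jaw 30.06 w 0.0487 F [-0.2 -0.5 -2.7] tilt [ 0.0001 -0.0016]
hub_key top [([225.4, 300.2], 0.63)]
hub_key side [([375.8, 290.9], 0.72), ([416.8, 222.5], 0.17)]
hub top [([227.4, 305.4], 0.82)]
hub side [([382.0, 304.4], 0.56)]
seat top [([240.8, 303.4], 0.7)]
seat side [([376.4, 346.8], 0.95)]
keyway top [([233.8, 298.6], 0.7), ([375.1, 314.0], 0.39)]
keyway side [([369.7, 331.6], 0.67)]
```

View pics/c10.png

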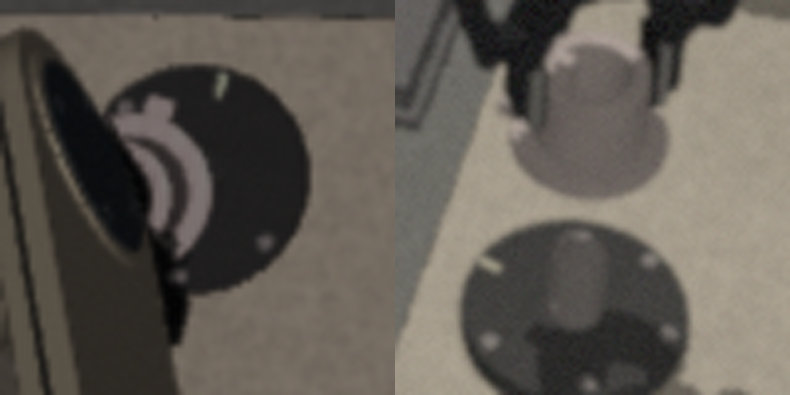

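View pics/t10.png

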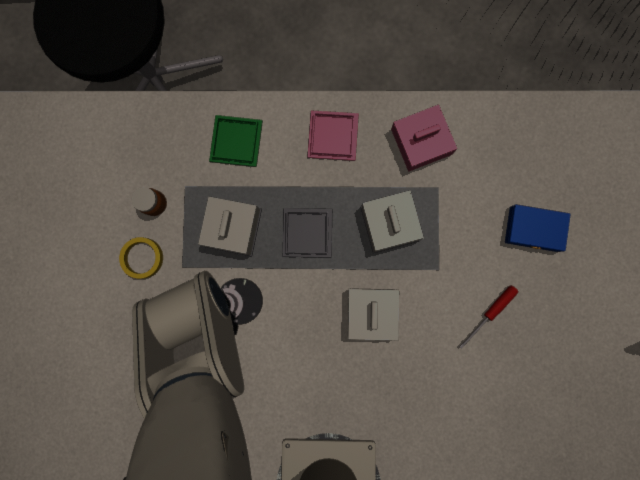

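```bash
cat > ov.py <<'E'
from hubfit import *
def overlay(im,c,roi,scale,hub,z0,stand):
    x0,y0,x1,y1=roi; o=cv2.resize(im[y0:y1,x0:x1],None,fx=scale,fy=scale,interpolation=cv2.INTER_CUBIC)
    def line(X,col,closed=True):
        q=np.array([proj(c,x) for x in X]); q=(q-[x0,y0]+.5)*scale
        cv2.polylines(o,[np.round(q).astype(np.int32)],closed,col,1,cv2.LINE_AA)
    def rect(cx,cy,th,xa,xb,w,z):
        R=np.array([[np.cos(th),-np.sin(th)],[np.sin(th),np.cos(th)]])
        u=np.array([[xa,-w],[xb,-w],[xb,w],[xa,w]])@R.T+[cx,cy]; return np.c_[u,np.full(4,z)]
    if hub is not None:
        cx,cy,th=hub
        line(circ(cx,cy,.035,z0),(0,255,255));line(circ(cx,cy,.035,z0+.008),(0,255,0));line(rect(cx,cy,th,.035,.043,.006,z0+.008),(0,255,0))
        line(circ(cx,cy,.025,z0+.045),(0,255,0));line(circ(cx,cy,.0165,z0+.045),(0,255,0));line(rect(cx,cy,th,.0095,.0165,.0035,z0+.045),(0,255,0))
    if stand is not None:
        cx,cy,th=stand
        line(circ(cx,cy,.055,.015),(255,128,0));line(circ(cx,cy,.055,0),(255,128,0));line(circ(cx,cy,.0145,.052),(0,0,255));line(circ(cx,cy,.0115,.055),(0,0,255))
        line(rect(cx,cy,th,.043,.053,.001,.015),(0,0,255))
        line(rect(cx,cy,th,.007,.0145,.005,.055),(0,0,255))
    return o
E
python3 - <<'E'
from ov import *
a=cv2.imread("pics/t10.png");b=cv2.imread("pics/s10.png")
hub=(.4272,.2189,np.radians(-16.4));st=(.4272,.219,np.radians(-16.4))
A=overlay(a,"top",(205,270,275,340),5.6,hub,.131,st);B=overlay(b,"side",(338,275,412,375),5.2,hub,.131,st)
h=max(A.shape[0],B.shape[0]);P2=lambda o:cv2.copyMakeBorder(o,0,h-o.shape[0],0,0,0)
cv2.imwrite("pics/o10.png",np.hstack([P2(A),P2(B)]))
E
```

```text
(no output)
```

View pics/o10.png

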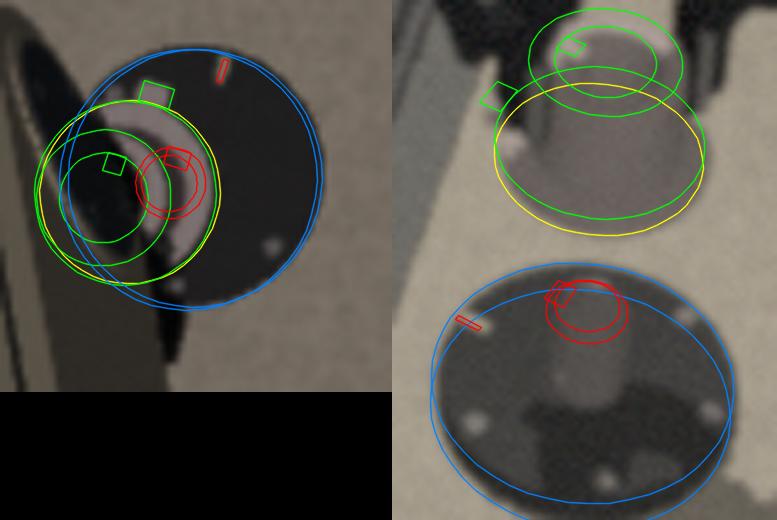

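Run:
```python
from ov import *
a=cv2.imread("pics/t10.png");b=cv2.imread("pics/s10.png")
np.set_printoptions(linewidth=220)
print(cv2.cvtColor(a,cv2.COLOR_BGR2GRAY)[282:322,226:250])
print(cv2.cvtColor(b,cv2.COLOR_BGR2GRAY)[296:324:2,352:404:2])
```

```text
[[ 57  39  31  29  31  30  30  30  30  30  29  29  29  29  29  29  34  60 107  91  41  29  29  29]
 [ 34  30  29  30  35  37  33  30  30  30  30  29  28  30  30  29  35  63 105  64  34  29  29  29]
 [ 33  30  30  41  72  79  59  45  39  33  30  29  30  29  29  30  33  56  85  42  29  28  29  30]
 [ 52  34  35  61 103 108 105  99  82  52  32  29  30  30  30  30  31  37  44  33  29  28  29  30]
 [ 70  42  43  85 111 113 112 113 103  59  33  30  30  29  30  31  29  30  30  30  30  30  30  30]
 [ 72  54  53  92 110 113 112 112 104  50  31  29  29  29  29  30  30  30  30  29  30  30  30  30]
 [104 103  99 105 111 111 111 109  90  42  31  30  29  29  29  30  30  29  29  29  31  29  30  30]
 [114 115 113 112 113 113 112 106  71  41  31  31  30  30  30  29  30  30  30  29  30  28  29  31]
 [114 115 113 112 113 115 115 112 103  82  48  32  31  29  30  29  30  29  28  30  29  29  30  30]
 [112 112 110 110 113 115 115 113 114 110  93  50  33  30  29  30  30  29  29  30  29  30  29  30]
 [ 84  92  91  94 106 111 112 112 114 116 113  94  52  33  29  30  28  30  29  30  29  30  30  29]
 [ 68  60  
[... 3659 characters left out ...]
  99  98  98  99  97  99  96  94  98  98 104 135 157 155]
 [160 155 158 158 152 115  94  98  98  97  96  98  98  97  96  97 100  99  99  98  99 102 111 148 156 154]
 [159 158 157 156 158 148 114  94 100  99  95  98  97 101  98 100  99  97 100 100 100 110 140 155 154 154]
 [160 158 159 160 159 157 152 123 105 102 103 100  99 101 102 100  96 102 102 102 112 142 154 153 155 157]
 [159 158 159 159 153 155 154 152 149 128 106 104 103 104 105 105 103 106 117 133 151 156 156 154 156 160]
 [155 157 157 156 156 156 156 157 157 157 146 143 130 129 128 128 139 143 156 159 162 158 157 158 156 156]
 [155 151 153 156 160 157 157 160 158 159 154 154 155 152 153 158 156 155 153 158 156 157 157 156 159 160]]
```

Run:
```python
from ov import *
a=cv2.imread("pics/t10.png");b=cv2.imread("pics/s10.png")
lev={"top":[30,114,44,112,44],"side":[156,97,97,97,97]}
rois={"top":(230,283,250,311),"side":(358,306,404,324)}
for z in(.128,.131):
    print(z,"top",fit({"top":a,"side":b},rois,lev,z,(.4272,.2189,-.286),("top",)))
    print(z,"side",fit({"top":a,"side":b},rois,lev,z,(.4272,.2189,-.286),("side",)))
r=fit({"top":a,"side":b},rois,lev,.131,(.4272,.2189,-.286),fitz=True);print("both",r)
# stand fit: same style from initial pictures
from scipy.optimize import minimize
t=cv2.imread("pics/top0.png");s=cv2.imread("pics/side0.png")
def rs(c,roi,p,lev):
    x0,y0,x1,y1=roi;m=np.full(((y1-y0)*S,(x1-x0)*S),lev[0],np.float32);cx,cy,th=p
    def fill(X,v):
        q=(np.array([proj(c,x) for x in X])-[x0,y0]+.5)*S
        cv2.fillConvexPoly(m,cv2.convexHull(np.round(q*16).astype(np.int32).reshape(-1,1,2)),float(v),shift=4)
    fill(np.vstack([circ(cx,cy,.055,0),circ(cx,cy,.055,.015)]),lev[1])
    R=np.array([[np.cos(th),-np.sin(th)],[np.sin(th),np.cos(th)]])
    u=np.array([[.043,-.0015],[.054,-.0015],[.054,.0015],[.043,.0015]])@R.T+[cx,cy]
    fill(np.c_[u,np.full(4,.0152)],lev[2])
    fill(np.vstack([circ(cx,cy,.0145,.015),circ(cx,cy,.0145,.052)]),lev[3]); fill(circ(cx,cy,.0125,.055),lev[4])
    m=cv2.GaussianBlur(m,(0,0),S*.6);return cv2.resize(m,(x1-x0,y1-y0),interpolation=cv2.INTER_AREA)
R2={"top":(208,270,272,332),"side":(340,318,410,382)};LV={"top":[101,28,110,40,75],"side":[145,60,140,80,125]}
G={"top":cv2.cvtColor(t,6).astype(np.float32),"side":cv2.cvtColor(s,6).astype(np.float32)}
for cams in(("top",),("side",),("top","side")):
    f=lambda p:sum(np.abs(rs(c,R2[c],p,LV[c])-G[c][R2[c][1]:R2[c][3],R2[c][0]:R2[c][2]]).mean() for c in cams)
    x0=np.array([.427,.219,-.29]);best=min((minimize(f,x0+[0,0,d],method="Nelder-Mead",options=dict(initial_simplex=np.vstack([x0]+[x0+q for q in np.diag([.004,.004,.1])])+[0,0,d],xatol=1e-4,fatol=.003)) for d in(-.1,0,.1)),key=lambda r:r.fun)
    print("stand",cams,best.x.round(4),np.degrees(best.x[2]).round(1),best.fun)
```

```text
0.128 top (array([ 0.42760904,  0.22145528, -0.2856776 ]), np.float64(3.0589826107025146))
0.128 side (array([ 0.42561456,  0.21555097, -0.35916645]), np.float64(2.59364652633667))
0.131 top (array([ 0.42779886,  0.22088924, -0.28821703]), np.float64(3.079277753829956))
0.131 side (array([ 0.4252542 ,  0.21820881, -0.34869213]), np.float64(2.609894037246704))
both (array([ 0.42725481,  0.22024517, -0.28016221,  0.13310015]), np.float64(7.852926254272461))
stand ('top',) [ 0.4288  0.2181 -0.2724] -15.6 2.898664712905884
stand ('side',) [ 0.425   0.219  -0.2982] -17.1 6.41094970703125
stand ('top', 'side') [ 0.4264  0.219  -0.285 ] -16.3 11.28007698059082
```

>>> jog_arm --moves '[[[-0.02,-0.03,0.5,0],[-0.02,-0.03,1,0],[-0.02,-0.03,1.4,0],[-0.02,-0.03,1.65,0],[-0.02,-0.03,1.65,0],[-0.02,-0.03,1.65,0]]]'

```text
t: 18.05
position: [0.4266, 0.2177, 0.2576]
ee_rot: [[-0.499, 0.867, -0.001], [0.867, 0.499, -0.002], [-0.001, -0.002, -1.0]]
force: [1.1, 0.2, -2.3]
gripper_width: 0.0486
```

Run:
```python
from go import *
from ov import *
go()
a=get_image("top");b=get_image("side");cv2.imwrite("pics/t11.png",a);cv2.imwrite("pics/s11.png",b)
s=robot.observe();z0=s["position"][2]-.192;x,y=s["position"][:2]
hub=(x,y,np.radians(-16.4));print(z0)
A=cv2.resize(a[270:340,205:275],None,fx=5.6,fy=5.6,interpolation=cv2.INTER_CUBIC);B=cv2.resize(b[290:375,338:412],None,fx=5.2,fy=5.2,interpolation=cv2.INTER_CUBIC)
h=max(A.shape[0],B.shape[0]);P2=lambda o:cv2.copyMakeBorder(o,0,h-o.shape[0],0,0,0)
cv2.imwrite("pics/o11.png",np.hstack([P2(A),P2(B)]))
lev={"top":[30,114,44,112,44],"side":[60,97,97,97,97]}
print("top",fit({"top":a,"side":b},{"top":(233,283,252,311)},lev,z0,hub,("top",)))
```

```text
t 18.05 tcp [0.4266 0.2177 0.2576] pinch z 0.1026 jaw 29.92 w 0.0486 F [ 1.1  0.2 -2.3] tilt [-0.0009 -0.002 ]
0.06651977182321178
top (array([ 0.42686261,  0.21932797, -0.29508306]), np.float64(9.24620532989502))
```

View pics/o11.png

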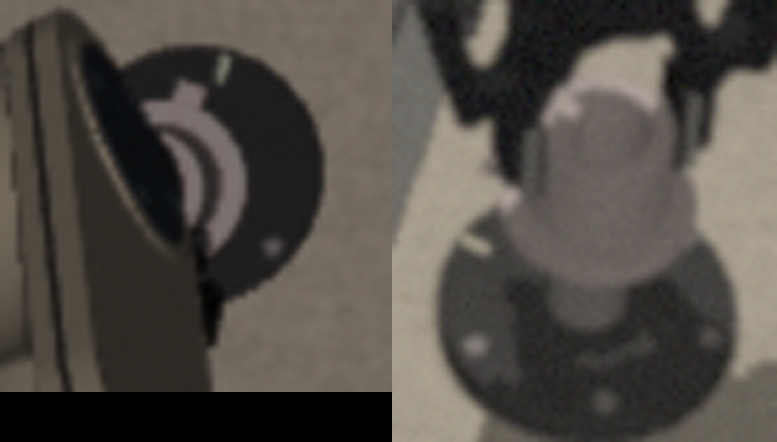

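Run:
```python
from ov import *
b=cv2.imread("pics/s11.png");a=cv2.imread("pics/t11.png")
z0=.0665
h1=(.425,.219,-.285); h2=(.4288,.2181,-.285)
B=overlay(b,"side",(345,295,405,370),6.5,h1,z0,h1);A=overlay(a,"top",(215,275,270,330),7,h2,z0,h2)
h=max(A.shape[0],B.shape[0]);P2=lambda o:cv2.copyMakeBorder(o,0,h-o.shape[0],0,0,0)
cv2.imwrite("pics/o12.png",np.hstack([P2(A),P2(B)]))
```

```text
(no output)
```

View pics/o12.png

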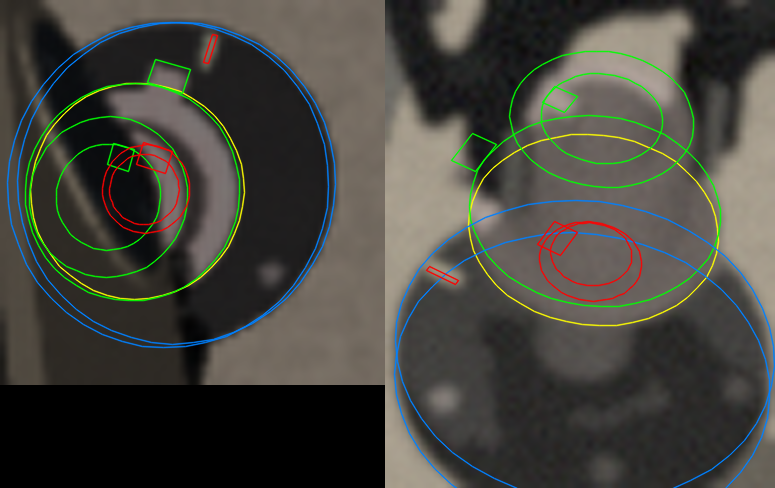

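>>> jog_arm --moves '[[[-0.04,0.015,0,0],[-0.04,0.015,0.15,0],[-0.04,0.015,0.25,0],[-0.04,0.015,0.35,0],[-0.04,0.015,0.45,0],[-0.04,0.015,0.5,0],[-0.04,0.015,0.55,0],[-0.04,0.015,0.55,0]]]'

```text
t: 18.82
position: [0.4281, 0.2167, 0.236]
ee_rot: [[-0.499, 0.867, 0.0], [0.867, 0.499, -0.001], [-0.001, -0.0, -1.0]]
force: [-0.3, -1.1, -2.3]
gripper_width: 0.0486
```

Run:
```python
from go import *
go()
a=get_image("top");b=get_image("side");cv2.imwrite("pics/t13.png",a);cv2.imwrite("pics/s13.png",b)
A=cv2.resize(a[270:340,205:275],None,fx=5.6,fy=5.6,interpolation=cv2.INTER_CUBIC);B=cv2.resize(b[290:375,338:412],None,fx=5.2,fy=5.2,interpolation=cv2.INTER_CUBIC)
h=max(A.shape[0],B.shape[0]);P2=lambda o:cv2.copyMakeBorder(o,0,h-o.shape[0],0,0,0)
cv2.imwrite("pics/o13.png",np.hstack([P2(A),P2(B)]))
```

```text
t 18.82 tcp [0.4281 0.2167 0.236 ] pinch z 0.081 jaw 29.92 w 0.0486 F [-0.3 -1.1 -2.3] tilt [ 0.0004 -0.0014]
```

View pics/o13.png

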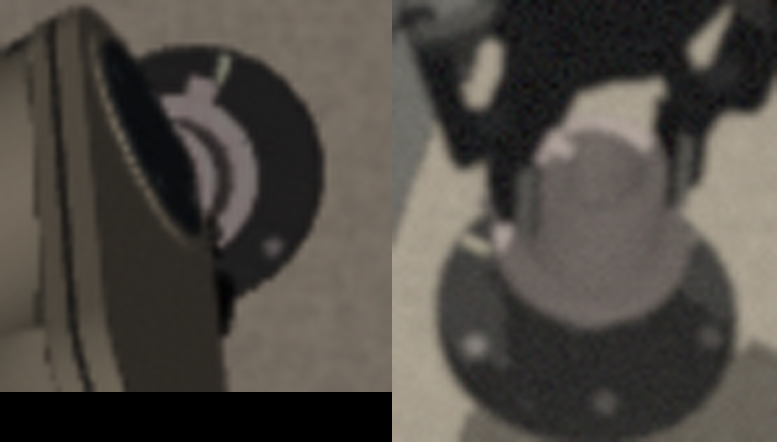

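The hub is on the shaft with no contact force. I'll continue down slowly, watching the force at key height (TCP about 0.227).

>>> jog_arm --moves '[[[0,0,0.1,0],[0,0,0.2,0],[0,0,0.25,0],[0,0,0.3,0],[0,0,0.35,0],[0,0,0.35,0]]]'

```text
t: 19.42
position: [0.4282, 0.2167, 0.222]
ee_rot: [[-0.499, 0.867, 0.0], [0.867, 0.499, -0.001], [-0.001, -0.0, -1.0]]
force: [1.0, 0.1, -1.8]
gripper_width: 0.0487
```

>>> jog_arm --moves '[[[0,0,0.1,0],[0,0,0.2,0],[0,0,0.25,0],[0,0,0.3,0],[0,0,0.33,0],[0,0,0.33,0]]]'

```text
t: 19.92
position: [0.4281, 0.2166, 0.2085]
ee_rot: [[-0.499, 0.867, -0.0], [0.867, 0.499, -0.002], [-0.001, -0.001, -1.0]]
force: [-0.3, 0.2, -2.4]
gripper_width: 0.0483
```

Run:
```python
from go import *
go()
a=get_image("top");b=get_image("side")
A=cv2.resize(a[270:340,205:275],None,fx=5.6,fy=5.6,interpolation=cv2.INTER_CUBIC);B=cv2.resize(b[290:375,338:412],None,fx=5.2,fy=5.2,interpolation=cv2.INTER_CUBIC)
h=max(A.shape[0],B.shape[0]);P2=lambda o:cv2.copyMakeBorder(o,0,h-o.shape[0],0,0,0)
cv2.imwrite("pics/o14.png",np.hstack([P2(A),P2(B)]))
```

```text
t 19.92 tcp [0.4281 0.2166 0.2085] pinch z 0.0535 jaw 29.92 w 0.0483 F [-0.3  0.2 -2.4] tilt [-0.0001 -0.0016]
```

View pics/o14.png

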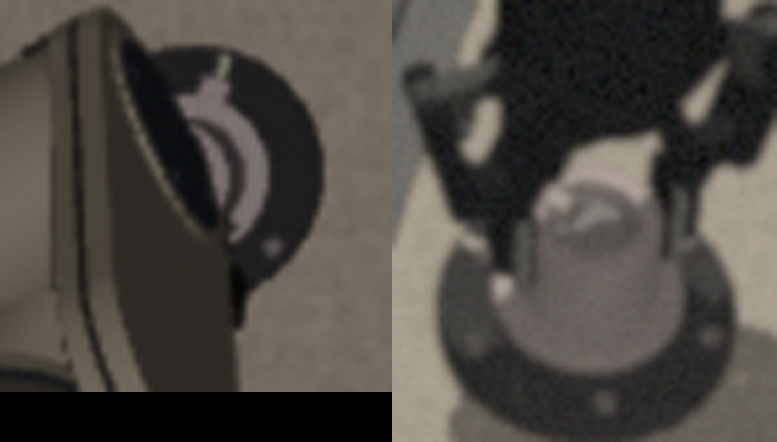

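The shaft top now shows inside the bore and the lug lies under the white line. The wrist still carries the hub's weight, so I'll lower slightly until it touches.

>>> jog_arm --moves '[[[0,0,0.03,0],[0,0,0.05,0],[0,0,0.05,0]]]'

```text
t: 20.27
position: [0.4284, 0.2167, 0.208]
ee_rot: [[-0.499, 0.867, 0.001], [0.867, 0.499, -0.001], [-0.001, 0.0, -1.0]]
force: [-3.7, -2.1, 15.1]
gripper_width: 0.0487
```

Contact came at TCP 0.208, exactly the expected seating height. I'll release and rise.

>>> jog_arm --moves '[[[0,0,0,0],[0,0,0,0],[0,0,0,0],[0,0,0,0],[0,0,0,0],[0,0,-0.5,0],[0,0,-1.2,0],[0,0,-2,0],[0,0,-3,0],[0,0,-4,0],[0,0,-4,0]]]' --gripper 85

```text
t: 21.18
position: [0.4302, 0.2179, 0.3748]
ee_rot: [[-0.499, 0.867, 0.011], [0.867, 0.499, 0.004], [-0.002, 0.012, -1.0]]
force: [0.7, 2.0, 0.4]
gripper_width: 0.0849
```

Run:
```python
from go import *
go((.40,-.1,.22,90))
```

```text
t 21.18 tcp [0.4302 0.2179 0.3748] pinch z 0.2198 jaw 29.93 w 0.0849 F [0.7 2.  0.4] tilt [0.0114 0.0037]
row [-6.511, -4.618, -0.044] -12.01 n>= 8.4
```

>>> jog_arm --moves '[[[-6.5,-4.6,-0.3,-12],[-6.5,-4.6,-0.3,-12],[-6.5,-4.6,-0.3,-12],[-6.5,-4.6,-0.3,-12],[-6.5,-4.6,-0.3,-12],[-6.5,-4.6,-0.3,-12],[-6.5,-4.6,-0.3,-12],[-6.5,-4.6,-0.3,-12],[-6.5,-4.6,-0.3,-12],[-6.5,-4.6,-0.3,-12],[-6.5,-4.6,-0.3,-12],[-6.5,-4.6,-0.3,-12]]]'

```text
t: 22.18
position: [0.4001, -0.0995, 0.3851]
ee_rot: [[-1.0, 0.006, 0.011], [0.006, 1.0, 0.004], [-0.011, 0.004, -1.0]]
force: [-0.2, 0.4, 0.2]
gripper_width: 0.0848
```

Run:
```python
from go import *
from ov import *
go()
a=get_image("top");b=get_image("side");cv2.imwrite("pics/t15.png",a);cv2.imwrite("pics/s15.png",b)
h1=(.425,.219,-.285); h2=(.4288,.2181,-.285)
A0=cv2.resize(a[275:328,213:268],None,fx=7,fy=7,interpolation=cv2.INTER_CUBIC);B0=cv2.resize(b[310:385,340:412],None,fx=5.3,fy=5.3,interpolation=cv2.INTER_CUBIC)
h=max(A0.shape[0],B0.shape[0]);P2=lambda o:cv2.copyMakeBorder(o,0,h-o.shape[0],0,0,0)
cv2.imwrite("pics/o15.png",np.hstack([P2(A0),P2(B0)]))
lev={"top":[30,114,55,112,60],"side":[60,140,97,140,97]}
for c,g in(("top",h2),("side",h1)):
    print(c,fit({"top":a,"side":b},{"top":(218,280,262,322),"side":(350,315,402,372)},lev,.015,g,(c,)))
print("both",fit({"top":a,"side":b},{"top":(218,280,262,322),"side":(350,315,402,372)},lev,.015,(.427,.2185,-.285),fitz=True))
d0=cv2.absdiff(a,cv2.imread("pics/top0.png")).max(2);cv2.imwrite("pics/d15.png",d0)
```

```text
t 22.18 tcp [ 0.4001 -0.0995  0.3851] pinch z 0.2301 jaw 89.65 w 0.0848 F [-0.2  0.4  0.2] tilt [0.0111 0.0041]
top (array([ 0.4296013 ,  0.21860262, -0.29331084]), np.float64(16.325639724731445))
side (array([ 0.42645646,  0.21653675, -0.26232642]), np.float64(29.93124771118164))
both (array([ 0.42829581,  0.21784385, -0.26791063,  0.01738217]), np.float64(48.2485466003418))
```

View pics/o15.png

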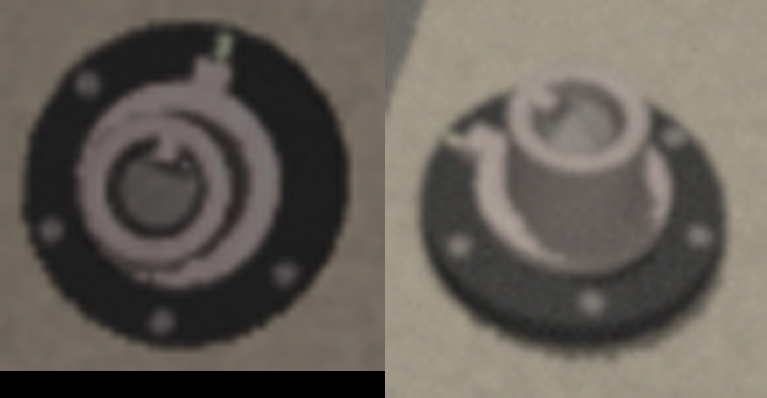

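View pics/t15.png

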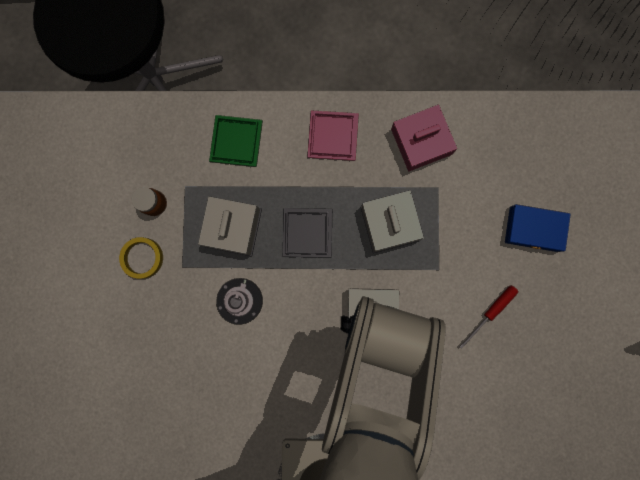

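View pics/s15.png

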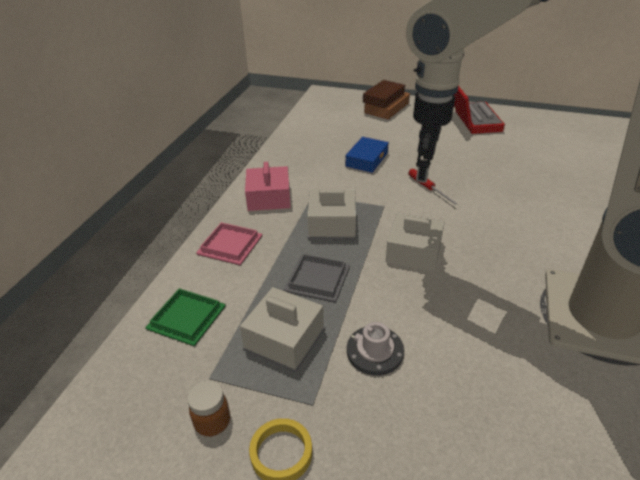

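View pics/d15.png

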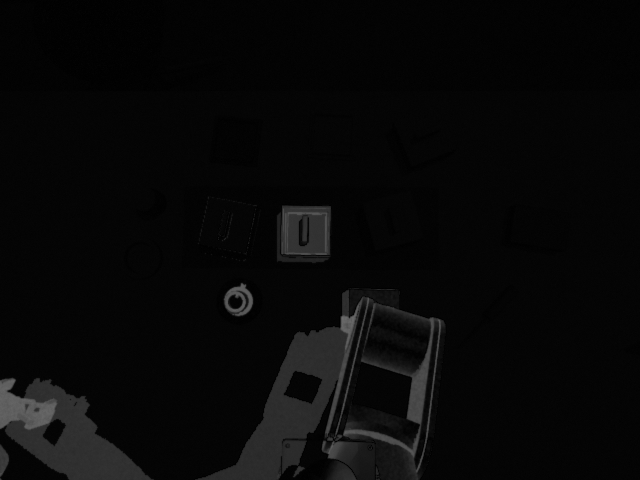

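The top view shows the hub concentric on the stand at (239,300), with its lug under the white line and its key in the shaft notch. In the difference image only the hub, the opened lid, and the arm with its shadow have changed. One last check covers the left lid's seat and the parked lid, and then I hand in.

Run:
```python
from fit import *
a=get_image("top");b=get_image("side");D=masks_of("side","lid_a")
for n,c,rt,rs,th,sc,z in (("left",(229,226),(192,190,266,258),(232,280,334,376),-.19,(282,330),.011),("right",(392,221),(352,187,432,256),(300,180,364,242),.29,(331,215),.011)):
    X=onplane("top",c,.073);m=[d["mask"] for d in D if d["mask"][sc[1],sc[0]]]
    if m: x,e,_,_=fitlid(a,b,[X[0],X[1],th,z],rt,rs,m[0]);print(n,x.round(4),np.round(e))
s0=cv2.imread("pics/side0.png")
for nm,r in (("left lid",(235,285,330,372)),("right lid",(305,185,358,238)),("case",(342,135,392,172)),("driver",(440,180,460,210)),("tape",(245,415,318,480)),("jar",(185,380,235,436))):
    print(nm,"side diff mean",cv2.absdiff(b,s0)[r[1]:r[3],r[0]:r[2]].mean().round(1))
s=robot.observe();print(s["t"],np.linalg.norm(s["joint_vel"]))
```

```text
left [ 0.6032  0.2383 -0.1789  0.0109] [144. 191.]
right [ 0.6179 -0.1424  0.2904  0.0123] [192. 163.]
left lid side diff mean 3.8
right lid side diff mean 2.2
case side diff mean 2.4
driver side diff mean 1.9
tape side diff mean 2.0
jar side diff mean 2.3
22.4333 0.009062130680636483
```

```bash
python3 -c "
from bench import robot
print(robot.sign_off())"
```

```text
the job is handed in; nothing more can be done
None
```

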